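# Unload and load hinge barrels into the welding fixture and clamp them

### The arm

A 6-joint arm with a two-finger parallel gripper is mounted at the origin on the work surface. World frame = base frame: x ahead of the robot, y to its left, z up, the work surface at z = 0. Lengths are in m, angles in rad, forces in N, time in s.
With the tool pointing down it reaches from about 0.425 to 0.95 m from the base axis. Payload 3.5 kg.
Tool frame: the origin (TCP) lies on the centre line of the jaws, within the pads' length; the fingertips stand 19 mm ahead of it and the grasp point (between the pads) is the TCP; z points along the fingers, y is the line along which they close (so a half turn about z gives the same grasp; the last joint's range is limited). The gripper opens to 85 mm and grips with 20 to 120 N. Pads are 22 mm wide; open, the fingers measure 114 mm over their backs; the gripper's body (76 mm by 85 mm) begins 54 mm behind the grasp point. The pads swing forward as they close: fully open they stand 13 mm farther back than shut.
Start: joints at [1.12, 0.286, 1.577, -0, 1.279, -0.15], TCP at [0.2, 0.645, 0.25] pointing down, gripper open.
Joint ranges: [-2.77, 2.77], [-0.9, 2.22], [0.21, 2.48], [-1.53, 4.67], [0.24, 2.81], [-2.84, 2.84]. Speed limits (rad/s): [2.79, 2.79, 3.14, 3.14, 3.14, 3.14].

### API

Orientations are given as a unit quaternion [x, y, z, w].
In Python, from plant import ctrl, imaging gives the robot as it stands. The module is installed in compiled form; this text tells all that it offers.
- The arm moves only by the shell command python3 -m handwheel 'ROWS' [OPENING] [FORCE]. ROWS is JSON, one flat list of numbers, 6 for each row, row after row: the shift along the world's x, y, z in units of 150 mm (1.0 is 150 mm), then the turn, a rotation vector about the world's x, y, z in units of 90 degrees (1.0 is 90 degrees). In form: [tx, ty, tz, rx, ry, rz, tx, ty, tz, rx, ry, rz, ...]. A call has 1 to 5 rows; each row shifts and turns the commanded pose from where the row before left it; what a row does not reach is not made up. A row lasts 1/12 s, in which the tool goes at most 41.7 mm and 7.16 degrees, less where a joint would pass 70% of its speed; a pose out of reach is approached as far as the arm can. A call with a number of a shift or a turn outside -1 to 1 is refused whole. A call with a gripper value outside its range is refused whole. OPENING is the opening, from 0 (shut) to 1 (fully open), set as the call begins (- or left out, the last holds). The fingers move at their own pace and stop on an object; FORCE is the grip in N (left out, the last holds). Time passes only in rows, so rows that do not move let the fingers close. It gives the time, the measured TCP pose, the force, the opening and the grip force at its end, in the units of the state.
- ctrl.get_state(): the state, without advancing time (a new reading comes with each control period).
- imaging.read_camera(name): name is "side" or "top"; returns (picture, depth): 420x560x3 uint8, blue, green, red; 420x560 float32, m along the optical axis (not along the pixel's ray), 0 where there is no reading.
- imaging.get_calibration(name): a dict with "fovy" (degrees; the focal length in pixels is half the picture's height over the tangent of half this angle, whatever the lens; pixels are square), "cx", "cy" (the principal point, pixels), "R" (3x3) and "t" (3): a world point X has camera coordinates R X + t. Camera axes: x right, y down, z forward; pixel columns grow to the right and rows downward; lengths in m; the calibration is good to about 2 mm. A picture is of the moment at which its call begins. get_calibration takes no time and is no camera call.
- ctrl.sign_off(): hands the job in; it is judged then, once.
The state is a dict: "time": time; "qpos": joint angles; "dq": joint speeds; "joint_efforts": joint torques, N m; "eef_pos": TCP position; "tcp_rot": TCP orientation; "contact_force": force on the tool from outside, world axes, zero at the start; "wrist_torque": the same for the moment, N m; "opening": opening from 0.0 (shut) to 1.0 (fully open); "finger_force": force on a finger pad.
Only numpy, scipy, OpenCV 4.12 (cv2) and the standard library are available. Lean on these libraries where they do the work, as an engineer would, in place of code of your own. Each camera call takes 0.05 s, during which the arm holds its last target. There are 200 camera calls.

### The job

Swing the fixture's clamp fully back past its centre, take out the finished green barrel and lay it down in the wooden tray, then lay every steel hinge barrel that stands on the bench on its side in a lane of its own in the fixture and push each one along until it is hard against the yellow end stop. When all are home, swing the clamp back over centre so that its bar is down on the barrels, and leave the other tools on the bench where they are.

Things in the scene. Friction and masses are not known exactly. Their poses are not given: they have to be found in the camera images.
- fixture: welding fixture, fixed to the bench: dark deck 300 x 300 x 12 mm with three lanes 80 mm apart, each of two blue V-blocks (10 mm thick, centred 36 mm before and behind the seat point, 62 mm free between for fingers; tops 6 mm below the barrel's axis) and a rail 10 mm wide just under the barrel. Origin on the bench under the middle seat point; x along the lanes to the stop, z up
- lane1 (a point): seat point of the right (y = -80 mm) lane of the fixture: on the axis that a barrel has when it lies in the two V-blocks, midway between them, 55 mm above the bench. x runs along the lane towards the end stop (its direction is the fixture's x), z up
- lane2 (a point): seat point of the middle lane of the fixture: on the axis that a barrel has when it lies in the two V-blocks, midway between them, 55 mm above the bench. x runs along the lane towards the end stop (its direction is the fixture's x), z up
- lane3 (a point): seat point of the left (y = +80 mm) lane of the fixture: on the axis that a barrel has when it lies in the two V-blocks, midway between them, 55 mm above the bench. x runs along the lane towards the end stop (its direction is the fixture's x), z up
- stop_bar: yellow rigid bar, 210 mm long, 12 mm thick, top 64 mm above the bench, bolted across the far ends of the lanes. Origin: middle of the face the barrels butt against, 55 mm above the bench; x points along the lanes, away from them (a barrel that is home has its origin at x = -48 mm). It sits 43 to 57 mm beyond the seat points, differently each time
- clamp (a joint): angle (rad) of the clamp: two links at y = -122 and +122 mm of the fixture carry a round press bar, 16 mm thick, 110 mm from the hinge. 0 = level over the lanes, 0.12 = bar resting on barrels (its start; blocks the lanes), 1.8 = laid fully back beyond the stop. Its weight (0.6 kg) carries it over centre: below 1.57 it falls onto the lanes, above it falls back
- clamp_grip (a point): middle of the clamp's red round grip, 18 mm thick and 62 mm long, which continues the press bar out past its left-hand link (along the fixture's y). It is 110 mm from the hinge axis. Can be pinched from above and turns between the fingers
- clamp_hinge (a point): point of the clamp's hinge axis (along the fixture's y) level with the middle of the grip, 68 mm above the bench. At joint value a the grip lies at -110 mm cos(a) along the fixture's x and +110 mm sin(a) in z from here
- barrel1: a hinge barrel to be loaded (some are absent): plain steel cylinder 36 mm in diameter, 96 mm long, about 0.4 kg, both ends alike (brass bush); sliding it along the V-blocks takes up to about 10 N. Origin at its centre; its z axis is the cylinder's axis. It starts standing on end on the bench, origin 48 mm up
- barrel2: a hinge barrel to be loaded (some are absent): plain steel cylinder 36 mm in diameter, 96 mm long, about 0.4 kg, both ends alike (brass bush); sliding it along the V-blocks takes up to about 10 N. Origin at its centre; its z axis is the cylinder's axis. It starts standing on end on the bench, origin 48 mm up
- barrel3: a hinge barrel to be loaded (some are absent): plain steel cylinder 36 mm in diameter, 96 mm long, about 0.4 kg, both ends alike (brass bush); sliding it along the V-blocks takes up to about 10 N. Origin at its centre; its z axis is the cylinder's axis. It starts standing on end on the bench, origin 48 mm up
- finished: the finished barrel of the last job, painted green, same size as the others, about 0.4 kg. Origin at its centre; its z axis is the cylinder's axis. It starts lying in the middle lane under the clamp
- tray: wooden tray fixed on the bench, open on top, 150 x 150 mm outside, 30 mm tall, walls and floor 5 mm thick. Origin under its centre, z up, sides along x and y
- hammer: bystander: hammer lying on the bench, origin under the middle of it; leave alone
- wrench: bystander: steel wrench lying on the bench; leave alone
- brush: bystander: brush lying on the bench; leave alone
- paint_can: bystander: closed can, 66 mm in diameter, 100 mm tall, origin under its centre; leave alone
- square_block: bystander: dark steel block 60 x 60 x 50 mm, origin under its centre; leave alone
- bolt_cup: bystander: orange cup, 70 mm in diameter, 60 mm tall, origin under its centre; leave alone

How it is judged:
By the outcome, as a careful person would: the job done as asked, in the order asked, and still so for the second after the job is handed in, with the robot touching nothing.
Of barrel1, barrel2, barrel3 only 2 to 3 are there at a start; the rules pass over those that are not, and their reading is None.
At some moment in a run one of barrel1, barrel2, barrel3 may be knocked a few centimetres aside while the robot is not near it.
It also fails if it takes over 210 s, if anything falls off the work surface, if the arm or the gripper's body presses on something with over 40 N, if the wrist force passes 120 N, or if a joint passes its speed limit or range.

## Working session

There is one attempt and no reset: what is moved stays moved. The work goes in short steps, Python scripts to look and compute and a shell command to move; the robot and the scene stay as the last step left them, time stands still between calls to the robot, and variables do not carry over. Pictures are saved under pics/ and viewed, at most 14 in all, crops included, and the job is handed in when it is done.

```bash
mkdir -p pics; cat > h.py <<'E'
import numpy as np, cv2
from plant import ctrl, imaging
def grab(n,tag=None):
    im,d=imaging.read_camera(n)
    if tag: cv2.imwrite(f'pics/{tag}.png',im)
    return im,d,imaging.get_calibration(n)
def ray(c,u,v):
    f=210/np.tan(np.radians(c['fovy'])/2); R=np.array(c['R']);t=np.array(c['t'])
    return -R.T@t, R.T@np.array([(u-c['cx'])/f,(v-c['cy'])/f,1.])
def onz(c,u,v,z):
    o,d=ray(c,u,v); return o+d*(z-o[2])/d[2]
def at(c,u,v,dep):
    o,d=ray(c,u,v); return o+d*dep
def cloud(c,dep):
    f=210/np.tan(np.radians(c['fovy'])/2); R=np.array(c['R']);t=np.array(c['t'])
    v,u=np.mgrid[:420,:560]
    P=np.stack([(u-c['cx'])/f*dep,(v-c['cy'])/f*dep,dep],-1)
    return (P-t)@R
E
python3 - <<'E'
from h import *
for n in('top','side'):
    im,d,c=grab(n,n+'0'); print(n,c,(d>0).mean())
print(ctrl.get_state())
E
```

```text
top {'fovy': 42.69377615789211, 'cx': 268.6804085082873, 'cy': 211.55760940278228, 'R': array([[ 0.004969  , -0.99990273,  0.01303214],
       [-0.98124558, -0.00738678, -0.19262023],
       [ 0.19269776, -0.0118306 , -0.98118684]]), 't': array([-0.03090513,  0.57229456,  1.57047442])} 0.9958630952380952
side {'fovy': 42.485117498207245, 'cx': 282.53773356709127, 'cy': 208.80681151095553, 'R': array([[ 0.98752592, -0.1568302 , -0.01403006],
       [-0.12926416, -0.75660763, -0.64096464],
       [ 0.08990736,  0.63478278, -0.76744217]]), 't': array([-0.55468926,  0.11840904,  1.71351469])} 0.987172619047619
{'time': 0.1, 'qpos': array([ 1.12001715e+00,  2.87087774e-01,  1.57801233e+00,  7.22553942e-06,
        1.27860956e+00, -1.50044578e-01]), 'dq': array([-0.0024753 , -0.0031941 , -0.00264046, -0.00019784,  0.00124341,
       -0.00051363]), 'joint_efforts': array([ 1.16734886e-03, -4.07296407e+01, -2.93700850e+01, -1.79825574e-04,
        3.41504208e-03, -8.77277301e-06]), 'eef_pos': array([0.19970744, 0.64420723, 0.24908822]), 'tcp_rot': array([ 1.49802247e-01,  9.88715412e-01, -1.01007349e-03, -3.16528936e-04]), 'contact_force': array([0.26750004, 0.0718712 , 0.11560377]), 'wrist_torque': array([0.00882533, 0.07122312, 0.04317572]), 'finger_force': 0.0, 'opening': 0.9983002830026934}
```

View pics/top0.png

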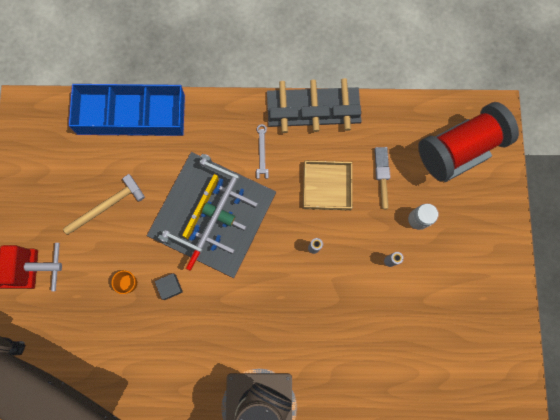

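View pics/side0.png

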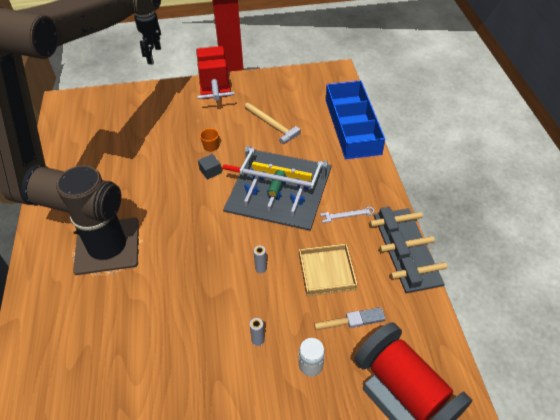

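The top view shows the fixture around (212,213), with the yellow stop at its upper left, the red grip at (193,258) and the green barrel at (217,214). Two steel barrels stand at (316,245) and (396,259), and the tray is at (328,185). The side view shows the same two barrels at (260,259) and (257,331), and no third one.

```bash
cat > m.py <<'E'
from h import *
def tri(a,b):
    (o1,d1),(o2,d2)=a,b
    A=np.stack([d1,-d2],1); s=np.linalg.lstsq(A,o2-o1,rcond=None)[0]
    p,q=o1+d1*s[0],o2+d2*s[1]; return (p+q)/2, np.linalg.norm(p-q)
def masks(im):
    h=cv2.cvtColor(im,cv2.COLOR_BGR2HSV)
    r=lambda a,b:cv2.inRange(h,np.array(a),np.array(b))
    return dict(red=r((0,180,90),(5,255,255))|r((175,180,90),(179,255,255)),yel=r((22,180,120),(32,255,255)),green=r((60,90,25),(90,255,255)))
E
python3 - <<'E'
from m import *
np.set_printoptions(precision=4,suppress=True)
D={}
for n,box in(('top',(140,145,285,285)),('side',(210,140,340,235))):
    im,d,c=grab(n); P=cloud(c,d); D[n]=(im,d,c,P)
    x0,y0,x1,y1=box
    for k,m in masks(im).items():
        w=np.zeros_like(m); w[y0:y1,x0:x1]=m[y0:y1,x0:x1]
        v,u=np.nonzero(w); (cx,cy),sz,ang=cv2.minAreaRect(np.stack([u,v],1).astype(np.float32))
        Q=P[v,u]; ctr=Q.mean(0); e=np.linalg.svd(Q-ctr)[2][0]; s=(Q-ctr)@e
        print(n,k,len(u),'px',cx,cy,sz,'median',np.median(Q,0),'axis',e,'ext',np.percentile(s,[1,99]),'zmax',np.percentile(Q[:,2],95))
    # raised things off the bench
    H=((P[...,2]>.085)&(P[...,2]<.12)&(d>0)).astype(np.uint8)
    nn,L,S,C=cv2.connectedComponentsWithStats(H)
    for i in range(1,nn):
        if S[i,4]>12:
            Q=P[L==i]; print('  hi',C[i],S[i,4],Q.min(0),Q.max(0),(Q.min(0)+Q.max(0))[:2]/2)
    # tray: z>0.02 region near
    big=cv2.resize(im[y0:y1,x0:x1],None,fx=5,fy=5,interpolation=cv2.INTER_CUBIC); cv2.imwrite(f'pics/{n}c.png',big)
im,d,c,P=D['top']
sub=np.zeros(d.shape,bool); sub[150:220,295:362]=1
m=sub&(P[...,2]>.02)&(P[...,2]<.04); Q=P[m]
r=cv2.minAreaRect(Q[:,:2].astype(np.float32)); print('tray',r,np.median(Q[:,2]))
sub[:]=0; sub[140:285,140:285]=1
m=sub&(P[...,2]>.007)&(P[...,2]<.017); Q=P[m]
print('deck',cv2.minAreaRect(Q[:,:2].astype(np.float32)),np.median(Q[:,2]))
E
```

```text
top red 101 px 192.3000030517578 259.9000244140625 (4.919349670410156, 20.124608993530273) median [0.4236 0.1934 0.0879] axis [-0.9078  0.4195  0.0005] ext [-0.0276  0.0288] zmax 0.09353419126793773
top yel 399 px 200.55909729003906 205.80181884765625 (6.961853504180908, 69.77098083496094) median [0.5877 0.1799 0.0618] axis [-0.2457 -0.0877  0.9654] ext [-0.0585  0.0245] zmax 0.069657001540679
top green 260 px 217.89926147460938 213.76156616210938 (30.998210906982422, 10.83432674407959) median [0.5615 0.1156 0.0703] axis [-0.4338 -0.901   0.0018] ext [-0.0474  0.0442] zmax 0.07818098704501228
  hi [483.     110.6552] 29 [ 0.8701 -0.6907  0.0926] [ 0.8888 -0.6746  0.1194] [ 0.8795 -0.6826]
  hi [503.7561 143.0732] 41 [ 0.7681 -0.7448  0.0866] [ 0.7914 -0.7291  0.1197] [ 0.7797 -0.737 ]
  hi [430.2364 161.3136] 220 [ 0.6611 -0.5441  0.0851] [ 0.781  -0.4775  0.1198] [ 0.721  -0.5108]
  hi [210.7303 220.5925] 508 [0.3946 0.0657 0.085 ] [0.6956 0.2294 0.0995] [0.5451 0.1476]
  hi [426.1842 214.0026] 380 [ 0.5296 -0.5241  0.085 ] [ 0.5927 -0.461   0.1115] [ 0.5612 -0.4925]
  hi [315.9256 
[... 1587 characters left out ...]
.7907 -0.4959  0.1198] [ 0.7234 -0.5303]
  hi [311.4655 350.1913] 507 [ 0.5267 -0.5266  0.0855] [ 0.5918 -0.4633  0.1074] [ 0.5593 -0.4949]
  hi [395.2251 394.2147] 191 [ 0.6921 -0.7129  0.089 ] [ 0.7693 -0.5699  0.1199] [ 0.7307 -0.6414]
  hi [436.8136 408.6102] 59 [ 0.7783 -0.7144  0.0854] [ 0.8584 -0.6706  0.1196] [ 0.8184 -0.6925]
  hi [461.1    411.8667] 30 [ 0.8465 -0.7227  0.0863] [ 0.8976 -0.6949  0.119 ] [ 0.8721 -0.7088]
tray ((0.6670452356338501, -0.21001331508159637), (0.14860819280147552, 0.15355248749256134), 88.57011413574219) 0.029129470100238086
deck ((0.585084080696106, 0.15201810002326965), (0.4574500620365143, 0.45921242237091064), 0.5272538065910339) 0.011815159566516489
```

View pics/topc.png

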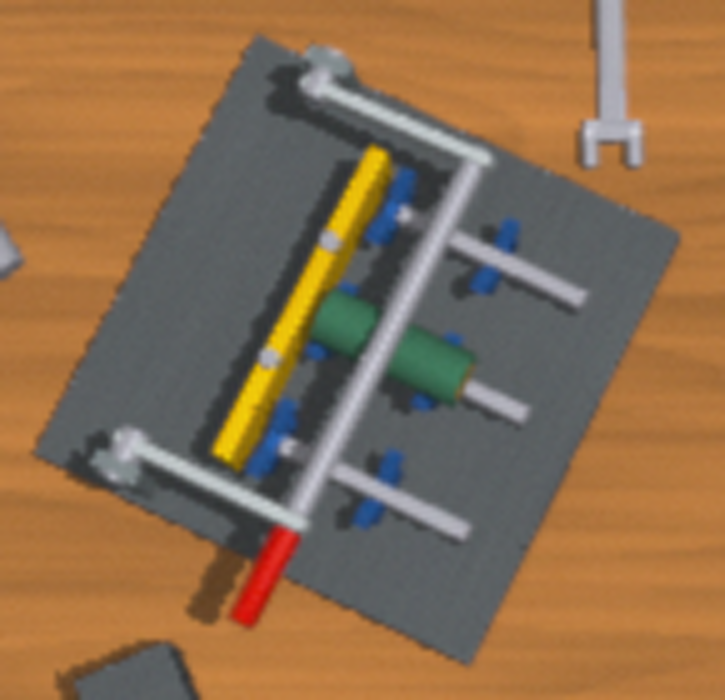

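The crop shows the deck corners at about (191,152), (276,192), (234,278) and (147,236). The stop runs from (187,238) to (216,175), the red grip is at (193,261), and the green barrel lies close to the stop. Next I'll fit the fixture frame.

```bash
python3 - <<'E'
from m import *
np.set_printoptions(precision=4,suppress=True)
c=imaging.get_calibration('top')
K=[onz(c,140+u/5,145+v/5,.012)[:2] for u,v in((257,35),(680,235),(468,663),(35,453))]
K=np.array(K); print('corners',K,'ctr',K.mean(0)); 
for i in range(4):
    e=K[(i+1)%4]-K[i]; print(np.linalg.norm(e),np.degrees(np.arctan2(e[1],e[0])))
al=[]
for n,box in(('top',(140,145,285,285)),('side',(210,140,340,235))):
    im,d,c=grab(n); P=cloud(c,d); h=cv2.cvtColor(im,cv2.COLOR_BGR2HSV)
    w=np.zeros(d.shape,bool); x0,y0,x1,y1=box; w[y0:y1,x0:x1]=1
    M={k:(m>0)&w for k,m in masks(im).items()}
    M['blue']=(cv2.inRange(h,(108,150,60),(125,255,255))>0)&w&(P[...,2]<.056)
    M['bar']=w&(P[...,2]>.083)&(P[...,2]<.105)
    for th in (64.7,):
        t=np.radians(th); F=np.array([[np.cos(t),np.sin(t)],[-np.sin(t),np.cos(t)]])
        O=K.mean(0)
        for k,m in M.items():
            Q=P[m]; X=(Q[:,:2]-O)@F.T
            if k=='blue':
                nn,L,S,C=cv2.connectedComponentsWithStats(m.astype(np.uint8))
                for i in range(1,nn):
                    if S[i,4]>8:
                        q=P[L==i]; x=(q[:,:2]-O)@F.T; print(n,'blue',S[i,4],np.percentile(x,[5,50,95],axis=0).ravel(),q[:,2].max())
            else:
                s=np.polyfit(X[:,1],X[:,0],1) if k in('red','bar','yel') else np.polyfit(X[:,0],X[:,1],1)
                print(n,k,'x',np.percentile(X[:,0],[2,50,98]),'y',np.percentile(X[:,1],[2,50,98]),'z',np.percentile(Q[:,2],[5,50,95]),'slope deg',np.degrees(np.arctan(s[0])))
                if k=='yel':
                    T=Q[:,2]>.060; print('  yel top x',np.percentile(X[T,0],[3,50,97]),np.degrees(np.arctan(np.polyfit(X[T,1],X[T,0],1)[0])))
E
```

```text
corners [[ 0.7718  0.2183]
 [ 0.6437 -0.0505]
 [ 0.3761  0.0776]
 [ 0.503   0.3458]] ctr [0.5736 0.1478]
0.29776309476608187 -115.4837432182555
0.29666756926020904 154.42934062442666
0.2967158927635901 64.68467882258399
0.2975400305393078 -25.368503155138928
top red x [-0.0295 -0.0233 -0.0154] y [0.13   0.1558 0.1854] z [0.0826 0.0876 0.0954] slope deg -1.2469516335492927
top yel x [0.0305 0.0338 0.0438] y [-0.1019  0.001   0.1012] z [0.0247 0.0611 0.0689] slope deg -0.15449553065503288
  yel top x [0.0308 0.0366 0.0428] -0.007008816058400542
top green x [-0.0709 -0.0363  0.0193] y [-0.0158  0.0016  0.0157] z [0.0615 0.0704 0.0778] slope deg -10.361919925791176
top blue 20 [ 0.0135 -0.0877  0.0179 -0.0727  0.0226 -0.0578] 0.04972881914131566
top blue 11 [-0.0584 -0.0971 -0.0548 -0.093  -0.0498 -0.0897] 0.04496752155611553
top blue 13 [-0.059  -0.0679 -0.0539 -0.062  -0.049  -0.0572] 0.051908989348352426
top blue 27 [0.0131 0.0626 0.0173 0.0753 0.022  0.0952] 0.0501658203063982
top blue 10 [-0.0588  0.0567 -0.0574  0.0634 -0.0511  0.0702] 0.05220991862148189
top bar x [-0.0299 -0.0211
[... 338 characters left out ...]
0.0283 0.0358 0.0446] 0.10646587549001976
side green x [-0.0717 -0.0415  0.0177] y [-0.0142 -0.0026  0.0165] z [0.0567 0.0701 0.0762] slope deg -1.2801780806633478
side blue 26 [-0.0599  0.0913 -0.0547  0.0987 -0.0461  0.1055] 0.04632680233386728
side blue 32 [-0.0611  0.0584 -0.0562  0.0671 -0.0491  0.0757] 0.05431585691840997
side blue 19 [-0.0608 -0.0198 -0.0546 -0.0146 -0.0506 -0.0082] 0.052505212334942965
side blue 26 [-0.0606 -0.0683 -0.0555 -0.0624 -0.0489 -0.0545] 0.05471192317670969
side blue 31 [-0.0614 -0.1004 -0.0565 -0.0924 -0.0486 -0.086 ] 0.051280419001782915
side bar x [-0.0321 -0.0222  0.0486] y [-0.1229  0.0304  0.1834] z [0.0836 0.0874 0.0928] slope deg -1.6641122445303298
```

The frame checks out: heading 64.7°, lane 2 seat at (0.565, 0.131), stop about 49 mm beyond the seats, grip at (0.421, 0.194, 0.083). I'll start with the move to above the grip.

```bash
python3 -m handwheel '[0.113,-0.231,0,0,0,-0.045,0.113,-0.231,0,0,0,-0.045,0.113,-0.231,0,0,0,0,0.113,-0.231,0,0,0,0,0.113,-0.231,0,0,0,0]' 0.7 60
python3 -m handwheel '[0.113,-0.231,0,0,0,0,0.113,-0.231,0,0,0,0,0.113,-0.231,0,0,0,0,0.113,-0.231,0,0,0,0,0.113,-0.231,0,0,0,0]'
python3 -m handwheel '[0.113,-0.231,0,0,0,0,0.113,-0.231,0,0,0,0,0.113,-0.231,0,0,0,0,0,0,0,0,0,0,0,0,0,0,0,0]'
```

```text
time: 0.72
eef_pos: [0.285, 0.4699, 0.2503]
tcp_rot: [0.219, 0.976, 0.0, 0.0]
contact_force: [1.0, 0.3, 0.6]
opening: 0.699
finger_force: 0.0
time: 1.13
eef_pos: [0.3698, 0.2965, 0.2505]
tcp_rot: [0.219, 0.976, 0.0, 0.0]
contact_force: [0.0, 0.6, 0.1]
opening: 0.698
finger_force: 0.0
time: 1.55
eef_pos: [0.421, 0.1927, 0.2505]
tcp_rot: [0.222, 0.975, 0.0, 0.0]
contact_force: [-0.9, -0.9, -0.5]
opening: 0.699
finger_force: 0.0
```

```bash
python3 -m handwheel '[0,0.008,-0.22,0,0,0,0,0,-0.22,0,0,0,0,0,-0.22,0,0,0,0,0,-0.22,0,0,0,0,0,-0.15,0,0,0]'
python3 -m handwheel '[0,0,-0.08,0,0,0,0,0,0,0,0,0]' 
python3 -m handwheel '[0,0,0,0,0,0,0,0,0,0,0,0,0,0,0,0,0,0,0,0,0,0,0,0,0,0,0,0,0,0]' 0 40
python3 -m handwheel '[0,0,0,0,0,0,0,0,0,0,0,0]'; python3 - <<'E'
import numpy as np
a0=.12;p=lambda a:110*np.array([-np.cos(a)*.4274,-np.cos(a)*.9041,np.sin(a)])/150
A=np.linspace(.12,1.82,16)
for a,b in zip(A,A[1:]): print(np.round(p(b)-p(a),3))
E
```

```text
time: 1.97
eef_pos: [0.4178, 0.1966, 0.0928]
tcp_rot: [0.218, 0.976, -0.001, -0.002]
contact_force: [0.3, 0.6, -0.7]
opening: 0.695
finger_force: 0.0
time: 2.13
eef_pos: [0.4169, 0.1963, 0.0803]
tcp_rot: [0.218, 0.976, -0.001, -0.004]
contact_force: [-0.7, -0.4, -0.1]
opening: 0.703
finger_force: 0.0
time: 2.55
eef_pos: [0.4216, 0.1965, 0.0855]
tcp_rot: [0.22, 0.976, 0.002, 0.001]
contact_force: [0.0, 5.6, 3.5]
opening: 0.191
finger_force: 39.2
time: 2.72
eef_pos: [0.4216, 0.1965, 0.0855]
tcp_rot: [0.22, 0.976, 0.002, 0.001]
contact_force: [0.3, 4.5, 5.3]
opening: 0.194
finger_force: 39.3
[0.006 0.013 0.082]
[0.01  0.021 0.08 ]
[0.014 0.029 0.076]
[0.018 0.037 0.072]
[0.021 0.044 0.067]
[0.024 0.051 0.061]
[0.027 0.057 0.054]
[0.029 0.062 0.047]
[0.031 0.066 0.039]
[0.033 0.07  0.03 ]
[0.034 0.073 0.021]
[0.035 0.074 0.012]
[0.035 0.075 0.003]
[ 0.035  0.075 -0.007]
[ 0.035  0.074 -0.016]
```

```bash
python3 -m handwheel '[0.006,0.013,0.082,0,0,0,0.010,0.021,0.080,0,0,0,0.014,0.029,0.076,0,0,0,0.018,0.037,0.072,0,0,0,0.021,0.044,0.067,0,0,0]'
python3 -m handwheel '[0.024,0.051,0.061,0,0,0,0.027,0.057,0.054,0,0,0,0.029,0.062,0.047,0,0,0,0.031,0.066,0.039,0,0,0,0.033,0.070,0.030,0,0,0]'
```

```text
time: 3.13
eef_pos: [0.4294, 0.2134, 0.1389]
tcp_rot: [0.218, 0.976, -0.006, -0.001]
contact_force: [0.7, -12.5, -3.9]
opening: 0.192
finger_force: 39.2
time: 3.55
eef_pos: [0.4507, 0.2579, 0.1791]
tcp_rot: [0.218, 0.976, -0.009, -0.003]
contact_force: [-13.1, -14.2, 26.7]
opening: 0.19
finger_force: 42.3
```

```bash
python3 -m handwheel '[0,0,0,0,0,0,0,0,0,0,0,0]'; python3 - <<'E'
from m import *
for n in('top','side'):
    im,d,c=grab(n); P=cloud(c,d); m=masks(im)['red']>0
    b=(abs(P[...,0]-.45)<.12)&(abs(P[...,1]-.26)<.1)&(P[...,2]>.05)&m; Q=P[b]; print(n,b.sum(),np.median(Q,0),np.percentile(Q[:,2],[2,98]))
E
```

```text
time: 3.72
eef_pos: [0.4521, 0.2609, 0.18]
tcp_rot: [0.218, 0.976, -0.004, -0.001]
contact_force: [-11.4, -9.5, 23.5]
opening: 0.193
finger_force: 42.5
  return _methods._mean(a, axis=axis, dtype=dtype,
  ret = um.true_divide(
Traceback (most recent call last):
IndexError: index -1 is out of bounds for axis 0 with size 0
```

```bash
python3 -m handwheel '[-0.009,-0.018,0.03,0,0,0,0,0,0,0,0,0]'
python3 -m handwheel '[0.034,0.073,0.021,0,0,0,0.035,0.074,0.012,0,0,0,0.035,0.075,0.003,0,0,0,0,0,0,0,0,0]'
```

```text
time: 3.93
eef_pos: [0.451, 0.2586, 0.1793]
tcp_rot: [0.219, 0.976, -0.002, 0.001]
contact_force: [1.2, -3.8, -0.4]
opening: 0.192
finger_force: 41.8
time: 4.27
eef_pos: [0.4674, 0.2932, 0.1857]
tcp_rot: [0.219, 0.976, -0.001, 0.001]
contact_force: [1.0, -4.5, 5.0]
opening: 0.195
finger_force: 43.8
```

```bash
python3 -m handwheel '[0.035,0.075,-0.007,0,0,0,0.035,0.074,-0.016,0,0,0,0.012,0.025,-0.006,0,0,0,0,0,0,0,0,0]'
python3 -m handwheel '[0,0,0,0,0,0,0,0,0,0,0,0,0,0,0,0,0,0]' 0.6
python3 -m handwheel '[0,0,0.2,0,0,0,0,0,0.2,0,0,0,0,0,0.2,0,0,0,0,0,0.15,0,0,0,0,0,0,0,0,0]'; python3 - <<'E'
from h import *
grab('side','side1')
im,_,_=grab('top'); cv2.imwrite('pics/top1.png',cv2.resize(im[140:300,120:420],None,fx=2.5,fy=2.5))
E
```

```text
time: 4.6
eef_pos: [0.4791, 0.318, 0.1812]
tcp_rot: [0.219, 0.976, -0.003, 0.0]
contact_force: [0.1, -7.2, 5.7]
opening: 0.189
finger_force: 45.7
time: 4.85
eef_pos: [0.4782, 0.3198, 0.1799]
tcp_rot: [0.219, 0.976, 0.0, -0.001]
contact_force: [0.1, 0.3, 0.3]
opening: 0.593
finger_force: 0.0
time: 5.27
eef_pos: [0.4807, 0.321, 0.2996]
tcp_rot: [0.219, 0.976, 0.004, 0.004]
contact_force: [0.5, 0.0, 1.4]
opening: 0.601
finger_force: 0.0
```

View pics/top1.png

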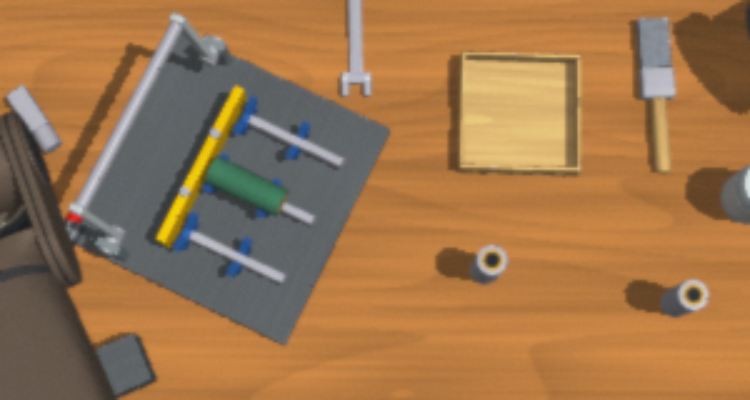

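The clamp now lies fully back. The lanes are clear: the green barrel is at crop (247,187), and the two steel barrels at (490,263) and (692,297) have not moved. I'll re-measure the lanes, green barrel and steel barrels.

```bash
cat > fx.py <<'E'
from m import *
np.set_printoptions(precision=4,suppress=True)
t=np.radians(64.7); F=np.array([[np.cos(t),np.sin(t)],[-np.sin(t),np.cos(t)]]); O=np.array([.5736,.1478])
def fr(Q): return (Q[...,:2]-O)@F.T
def wd(x,y): return O+np.array([x,y])@F
E
python3 - <<'E'
from fx import *
for n in('top','side'):
    im,d,c=grab(n); P=cloud(c,d); X=fr(P); h=cv2.cvtColor(im,cv2.COLOR_BGR2HSV)
    w=(abs(X[...,0])<.12)&(abs(X[...,1])<.13)&(P[...,2]<.09)
    M={k:(m>0)&w for k,m in masks(im).items()}
    g=M['green']; Q=P[g]; x=X[g]; top=Q[:,2]>.066
    print(n,'green x',np.percentile(x[:,0],[1,99]),'y',np.percentile(x[:,1],[1,50,99]),'ridge y',np.median(x[top,1]),'slope',np.degrees(np.polyfit(x[top,0],x[top,1],1)[0]),'ztop',np.percentile(Q[:,2],95))
    y=M['yel']&(P[...,2]>.058); x=X[y]; print('  yel x',np.percentile(x[:,0],[2,5,50,95,98]),'y',np.percentile(x[:,1],[1,99]),'slope',np.degrees(np.polyfit(x[:,1],x[:,0],1)[0]))
    r=w&(h[...,1]<60)&(h[...,2]>120)&(P[...,2]>.02)&(P[...,2]<.05)
    for L in(-.08,0,.08):
        q=r&(abs(X[...,1]-L)<.02)&(X[...,0]<-.06); 
        if q.sum()>5: print('  rail',L,q.sum(),X[q][:,1].mean(),np.polyfit(X[q][:,0],X[q][:,1],1)[0]*57.3,np.median(P[q][:,2]),X[q][:,0].min())
    for b0 in((.47,-.165),(.43,-.399)):
        q=(np.hypot(P[...,0]-b0[0],P[...,1]-b0[1])<.045)&(P[...,2]>.088)
        (u,v),rad=cv2.minEnclosingCircle(np.argwhere(q)[:,::-1].astype(np.float32)); print('  barrel',P[q].min(0),P[q].max(0),'px->z.096',onz(c,u,v,.096),np.percentile(P[q][:,2],[50,90]))
E
```

```text
top green x [-0.0706  0.0197] y [-0.016   0.0015  0.0161] ridge y -0.00027196578317338334 slope -1.2538969293751032 ztop 0.0766823875472101
  yel x [0.0305 0.0309 0.0365 0.0426 0.0431] y [-0.1026  0.103 ] slope 0.1794100265755504
  rail -0.08 58 -0.08064361128366768 0.8213967149961546 0.0376712541890208 -0.11250732794239456
  rail 0 46 -0.0008432245835814702 -0.9312572327954417 0.03757276854879446 -0.11230740122455299
  rail 0.08 63 0.07943780386444547 -0.02027828748644104 0.03605505473070889 -0.11275099120039413
  barrel [ 0.4538 -0.1833  0.0881] [ 0.4878 -0.148   0.1048] px->z.096 [ 0.4702 -0.1655  0.096 ] [0.0969 0.1012]
  barrel [ 0.4146 -0.4159  0.0888] [ 0.4479 -0.3818  0.1062] px->z.096 [ 0.4311 -0.3986  0.096 ] [0.0972 0.1023]
side green x [-0.0728  0.0188] y [-0.0154 -0.002   0.0169] ridge y 0.0009475825741916599 slope -0.6480600283330095 ztop 0.07726314328649289
  yel x [0.0273 0.0289 0.0356 0.0442 0.0458] y [-0.0997  0.1044] slope 0.03754825678560551
  rail -0.08 46 -0.07738543034508769 -0.45851733769922015 0.03743932465822743 -0.11514778852458875
  rail 0 37 0.0028318688379970077 1.0202651471248114 0.03582458394176166 -0.11225924971844396
  rail 0.08 44 0.08252756787856558 -2.184237199718799 0.03653012045761937 -0.11243992107376362
  barrel [ 0.4518 -0.1827  0.0881] [ 0.4851 -0.1454  0.1055] px->z.096 [ 0.4681 -0.1656  0.096 ] [0.0958 0.0995]
  barrel [ 0.4124 -0.4158  0.0885] [ 0.4457 -0.3807  0.1022] px->z.096 [ 0.4286 -0.4005  0.096 ] [0.096  0.0996]
```

```bash
python3 -m handwheel '[0.042,-0.1,0,0,0,-0.077,0.042,-0.1,0,0,0,-0.077,0.042,-0.1,0,0,0,-0.077,0.042,-0.1,0,0,0,-0.077,0.042,-0.1,0,0,0,-0.077]' 0.7 70
python3 -m handwheel '[0.042,-0.1,0,0,0,-0.077,0.042,-0.1,0,0,0,-0.077,0.042,-0.1,0,0,0,-0.077,0.042,-0.1,0,0,0,-0.077,0.042,-0.1,0,0,0,-0.077]'
python3 -m handwheel '[0.042,-0.1,-0.1,0,0,-0.077,0.042,-0.1,-0.2,0,0,-0.077,0.042,-0.1,-0.2,0,0,-0.077,0,0,-0.2,0,0,0,0,0,0,0,0,0]'
```

```text
time: 5.88
eef_pos: [0.5095, 0.2438, 0.2903]
tcp_rot: [0.502, 0.865, -0.001, -0.002]
contact_force: [-0.6, -0.6, -0.7]
opening: 0.698
finger_force: 0.0
time: 6.3
eef_pos: [0.5411, 0.1688, 0.2903]
tcp_rot: [0.737, 0.676, -0.002, -0.001]
contact_force: [-1.4, 0.7, -0.0]
opening: 0.704
finger_force: 0.0
time: 6.72
eef_pos: [0.5553, 0.1235, 0.1783]
tcp_rot: [0.846, 0.533, -0.008, -0.005]
contact_force: [-1.9, -0.2, -1.7]
opening: 0.699
finger_force: 0.0
```

```bash
python3 -m handwheel '[0.05,0.02,-0.2,0,0,0,0,0,-0.2,0,0,0,0,0,-0.2,0,0,0,0,0,-0.12,0,0,0,0,0,-0.06,0,0,0]'
python3 -m handwheel '[0,0,-0.02,0,0,0,0,0,0,0,0,0]'
```

```text
time: 7.13
eef_pos: [0.5657, 0.128, 0.0678]
tcp_rot: [0.845, 0.535, -0.003, -0.002]
contact_force: [-0.7, -0.4, -0.1]
opening: 0.699
finger_force: 0.0
time: 7.3
eef_pos: [0.5682, 0.1279, 0.0681]
tcp_rot: [0.845, 0.534, -0.0, -0.0]
contact_force: [-0.1, -0.4, -0.0]
opening: 0.702
finger_force: 0.0
```

```bash
python3 -m handwheel '[-0.033,-0.008,-0.08,0,0,0,0,0,0,0,0,0,0,0,0,0,0,0]'
python3 -m handwheel '[0,0,0,0,0,0,0,0,0,0,0,0,0,0,0,0,0,0,0,0,0,0,0,0,0,0,0,0,0,0]' 0 70
python3 -m handwheel '[0,0,0.1,0,0,0,0,0,0.2,0,0,0,0,0,0.25,0,0,0,0,0,0.25,0,0,0,0,0,0.2,0,0,0]'
```

```text
time: 7.55
eef_pos: [0.5629, 0.1265, 0.0563]
tcp_rot: [0.845, 0.534, -0.0, -0.0]
contact_force: [-0.7, 1.1, 0.0]
opening: 0.697
finger_force: 0.0
time: 7.97
eef_pos: [0.5634, 0.1268, 0.0573]
tcp_rot: [0.845, 0.534, 0.0, -0.0]
contact_force: [-2.5, 0.7, 5.9]
opening: 0.397
finger_force: 69.5
time: 8.38
eef_pos: [0.5633, 0.1264, 0.208]
tcp_rot: [0.845, 0.534, 0.001, 0.0]
contact_force: [0.8, -0.9, -3.3]
opening: 0.396
finger_force: 70.6
```

```bash
python3 -m handwheel '[0.069,-0.224,0,0,0,0.071,0.069,-0.224,0,0,0,0.071,0.069,-0.224,0,0,0,0.071,0.069,-0.224,0,0,0,0.071,0.069,-0.224,0,0,0,0]'
python3 -m handwheel '[0.069,-0.224,0,0,0,0,0.069,-0.224,0,0,0,0,0.069,-0.224,0,0,0,0,0.069,-0.224,0,0,0,0,0.069,-0.224,0,0,0,0]'
python3 -m handwheel '[0,0,-0.25,0,0,0,0,0,-0.25,0,0,0,0,0,-0.2,0,0,0,0,0,-0.1,0,0,0,0,0,0,0,0,0]'; python3 -m handwheel '[0,0,0,0,0,0]'
```

```text
time: 8.8
eef_pos: [0.6146, -0.043, 0.205]
tcp_rot: [0.705, 0.709, -0.0, -0.001]
contact_force: [-0.2, -0.1, -3.3]
opening: 0.4
finger_force: 70.8
time: 9.22
eef_pos: [0.6664, -0.2111, 0.2044]
tcp_rot: [0.706, 0.708, -0.0, -0.001]
contact_force: [0.6, 0.5, -3.1]
opening: 0.398
finger_force: 70.8
time: 9.63
eef_pos: [0.6628, -0.2079, 0.079]
tcp_rot: [0.706, 0.708, -0.002, -0.006]
contact_force: [-1.0, -0.7, -3.7]
opening: 0.401
finger_force: 70.8
time: 9.72
eef_pos: [0.6663, -0.2092, 0.0851]
tcp_rot: [0.706, 0.708, -0.0, -0.001]
contact_force: [0.6, -0.3, -3.1]
opening: 0.396
finger_force: 70.8
```

```bash
python3 -m handwheel '[0,0,-0.15,0,0,0,0,0,-0.12,0,0,0,0,0,-0.07,0,0,0,0,0,0,0,0,0,0,0,0,0,0,0]'
python3 -m handwheel '[0,0,0,0,0,0,0,0,0,0,0,0,0,0,0,0,0,0,0,0,0,0,0,0,0,0,0,0,0,0]' 0.65
python3 -m handwheel '[0,0,0.1,0,0,0,0,0,0.2,0,0,0,0,0,0.25,0,0,0,0,0,0.25,0,0,0,0,0,0.25,0,0,0]'
python3 -c "
from plant import ctrl; print(ctrl.get_state()['qpos'])"
```

```text
time: 10.13
eef_pos: [0.6676, -0.2097, 0.0365]
tcp_rot: [0.706, 0.708, 0.0, 0.001]
contact_force: [-0.2, -0.3, -2.2]
opening: 0.4
finger_force: 70.9
time: 10.55
eef_pos: [0.6674, -0.2099, 0.0363]
tcp_rot: [0.706, 0.708, 0.0, 0.001]
contact_force: [0.6, -0.6, 0.6]
opening: 0.651
finger_force: 0.0
time: 10.97
eef_pos: [0.6666, -0.2095, 0.1954]
tcp_rot: [0.706, 0.708, 0.0, 0.0]
contact_force: [1.0, 0.5, 0.3]
opening: 0.65
finger_force: 0.0
[-4.49399214e-01  3.81127223e-01  1.55890284e+00  2.65836586e-06
  1.20109487e+00 -4.51799468e-01]
```

```bash
python3 -m handwheel '[-0.101,0.022,0.04,0,0,-0.077,-0.101,0.022,0.04,0,0,-0.077,-0.101,0.022,0.04,0,0,-0.077,-0.101,0.022,0.04,0,0,-0.077,-0.101,0.022,0.04,0,0,-0.077]' 0.75
python3 -m handwheel '[-0.101,0.022,0,0,0,-0.077,-0.101,0.022,0,0,0,-0.077,-0.101,0.022,0,0,0,-0.077,-0.101,0.022,0,0,0,-0.077,-0.101,0.022,0,0,0,-0.077]'
python3 -m handwheel '[-0.101,0.022,0,0,0,-0.077,-0.101,0.022,0,0,0,-0.077,-0.101,0.022,0,0,0,-0.077,0,0,0,0,0,0]'
python3 -m handwheel '[0,0,0,0,0.071,0,0,0,0,0,0.071,0,0,0,0,0,0.071,0,0,0,0,0,0.071,0,0,0,0,0,0.071,0]'
python3 -m handwheel '[0,0,0,0,0.071,0,0,0,0,0,0.071,0,0,0,0,0,0,0,0,0,0,0,0,0]'
python3 - <<'E'
from fx import *
from scipy.spatial.transform import Rotation as R
s=ctrl.get_state(); print(s['qpos'],R.from_quat(s['tcp_rot']).as_matrix())
im,d,c=grab('top'); cv2.imwrite('pics/top2.png',cv2.resize(im[140:300,120:440],None,fx=2.5,fy=2.5)); P=cloud(c,d)
im2,d2,c2=grab('side'); P2=cloud(c2,d2)
for P in(P,P2):
  for b0 in((.47,-.165),(.43,-.399)):
    q=(np.hypot(P[...,0]-b0[0],P[...,1]-b0[1])<.045)&(P[...,2]>.07)&(P[...,2]<.11)
    if q.sum()>20: print(b0,q.sum(),P[q].min(0),P[q].max(0),(P[q].min(0)+P[q].max(0))/2)
E
```

```text
time: 11.38
eef_pos: [0.5903, -0.1929, 0.2243]
tcp_rot: [0.886, 0.463, 0.0, 0.001]
contact_force: [0.7, -1.0, -1.1]
opening: 0.75
finger_force: 0.0
time: 11.8
eef_pos: [0.5146, -0.1764, 0.2239]
tcp_rot: [0.984, 0.178, 0.001, 0.0]
contact_force: [-0.6, -0.8, -0.4]
opening: 0.746
finger_force: 0.0
time: 12.13
eef_pos: [0.4681, -0.166, 0.2235]
tcp_rot: [1.0, -0.001, -0.0, 0.0]
contact_force: [0.7, -0.8, -1.2]
opening: 0.752
finger_force: 0.0
time: 12.55
eef_pos: [0.4711, -0.167, 0.2242]
tcp_rot: [0.961, 0.002, -0.276, 0.0]
contact_force: [-0.5, -0.1, -0.0]
opening: 0.749
finger_force: 0.0
time: 12.88
eef_pos: [0.4705, -0.1666, 0.2216]
tcp_rot: [0.925, 0.002, -0.38, -0.001]
contact_force: [0.2, 1.1, 0.1]
opening: 0.751
finger_force: 0.0
[-0.4124  0.3293  1.7046 -0.296   1.8327  1.187 ] [[ 0.7109  0.0024 -0.7033]
 [ 0.0035 -1.      0.0001]
 [-0.7033 -0.0026 -0.7109]]
(0.47, -0.165) 33 [ 0.4537 -0.1835  0.0717] [ 0.4815 -0.17    0.1064] [ 0.4676 -0.1767  0.089 ]
(0.43, -0.399) 141 [ 0.4138 -0.4166  0.0701] [ 0.4477 -0.3812  0.1058] [ 0.4307 -0.3989  0.0879]
(0.47, -0.165) 153 [ 0.4512 -0.1829  0.0702] [ 0.4851 -0.1422  0.1024] [ 0.4682 -0.1625  0.0863]
(0.43, -0.399) 187 [ 0.4114 -0.4184  0.0704] [ 0.446  -0.3798  0.1041] [ 0.4287 -0.3991  0.0873]
```

View pics/top2.png

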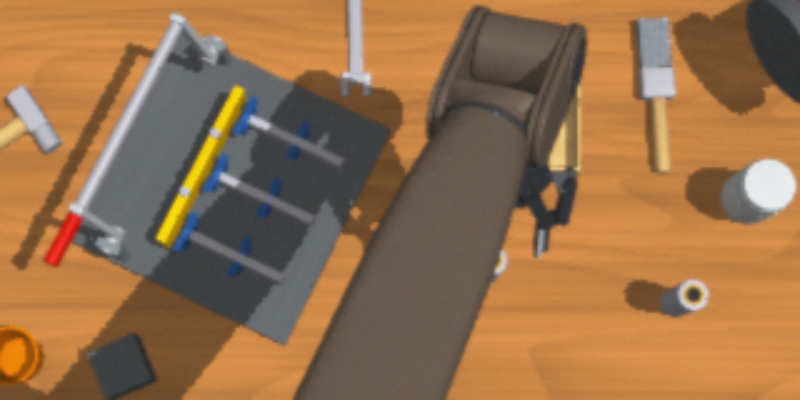

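The lanes are empty and both steel barrels are where I measured them. The tool hangs tilted over barrel 1, so I'll descend.

```bash
python3 -m handwheel '[-0.01,0.01,-0.2,0,0,0,0,0,-0.2,0,0,0,0,0,-0.2,0,0,0,0,0,-0.2,0,0,0,0,0,0,0,0,0]'
python3 -m handwheel '[0,0,-0.13,0,0,0,0,0,-0.12,0,0,0,0,0,-0.07,0,0,0,0,0,0,0,0,0,0,0,0,0,0,0]'
```

```text
time: 13.4
eef_pos: [0.4652, -0.1639, 0.0986]
tcp_rot: [0.924, 0.001, -0.383, -0.002]
contact_force: [-1.4, 0.5, -1.0]
opening: 0.75
finger_force: 0.0
time: 13.82
eef_pos: [0.4687, -0.1655, 0.056]
tcp_rot: [0.925, 0.0, -0.38, 0.0]
contact_force: [-0.4, 0.4, 1.2]
opening: 0.751
finger_force: 0.0
```

```bash
python3 -m handwheel '[0,0,-0.02,0,0,0,0,0,0,0,0,0]'
python3 -m handwheel '[0,0,0,0,0,0,0,0,0,0,0,0,0,0,0,0,0,0,0,0,0,0,0,0,0,0,0,0,0,0]' 0 80
python3 -m handwheel '[0,0,0.05,0,0,0,0,0,0.15,0,0,0,0,0,0.25,0,0,0,0,0,0.25,0,0,0,0,0,0.25,0,0,0]'
```

```text
time: 13.98
eef_pos: [0.469, -0.1655, 0.0527]
tcp_rot: [0.925, 0.0, -0.379, 0.0]
contact_force: [-0.5, 0.6, 0.6]
opening: 0.753
finger_force: 0.0
time: 14.4
eef_pos: [0.4688, -0.165, 0.0524]
tcp_rot: [0.925, 0.0, -0.38, -0.0]
contact_force: [1.5, 1.5, 4.1]
opening: 0.403
finger_force: 79.1
time: 14.82
eef_pos: [0.4674, -0.1649, 0.1936]
tcp_rot: [0.925, 0.001, -0.381, -0.001]
contact_force: [1.4, 0.2, -5.1]
opening: 0.403
finger_force: 80.1
```

```bash
python3 -m handwheel '[0.078,0.119,0.07,0,-0.0715,0,0.078,0.119,0.07,0,-0.0715,0,0.078,0.119,0.07,0,-0.0715,0,0.078,0.119,0.07,0,-0.0715,0,0.078,0.119,0,0,-0.0715,0]'
python3 -m handwheel '[0.078,0.119,0,0,-0.0715,0,0.078,0.119,0,0,-0.0715,0,0.078,0.119,0,0,-0.0715,0,0.078,0.119,0,0,-0.0715,0,0.078,0.119,0,0,-0.0715,0]'
python3 -m handwheel '[0.078,0.119,0,0,-0.0715,0,0.078,0.119,0,0,-0.0715,0,0.078,0.119,0,0,-0.0715,0,0.078,0.119,0,0,-0.0715,0,0,0,0,0,0,0]'
python3 -m handwheel '[0,0,0,0,0,0.072,0,0,0,0,0,0.072,0,0,0,0,0,0.072,0,0,0,0,0,0.072,0,0,0,0,0,0.072]'
python3 -m handwheel '[0,0,0,0,0,0.072,0,0,0,0,0,0.072,0,0,0,0,0,0.072,0,0,0,0,0,0.072,0,0,0,0,0,0.071]'
python3 -m handwheel '[0,0,0,0,0,0,0,0,0,0,0,0]'
cat > pose.py <<'E'
from fx import *
from scipy.spatial.transform import Rotation as R
s=ctrl.get_state(); M=R.from_quat(s['tcp_rot']).as_matrix()
print('TCP frame xy',fr(s['eef_pos']),'z',s['eef_pos'][2],'q',s['qpos'])
print('point az',np.degrees(np.arctan2(M[1,2],M[0,2])),'down tilt',np.degrees(np.arccos(-M[2,2])),'tool y',M[:,1])
E
python3 pose.py
```

```text
time: 15.23
eef_pos: [0.5278, -0.0755, 0.2378]
tcp_rot: [0.994, 0.0, -0.105, 0.001]
contact_force: [0.7, -0.8, -4.9]
opening: 0.397
finger_force: 80.1
time: 15.65
eef_pos: [0.584, 0.0141, 0.2343]
tcp_rot: [0.985, 0.0, 0.171, 0.0]
contact_force: [-0.5, -0.4, -5.5]
opening: 0.399
finger_force: 80.1
time: 16.07
eef_pos: [0.6276, 0.0874, 0.2288]
tcp_rot: [0.925, 0.002, 0.38, -0.001]
contact_force: [-1.1, 0.0, -7.1]
opening: 0.398
finger_force: 80.5
time: 16.48
eef_pos: [0.6279, 0.0838, 0.2296]
tcp_rot: [0.915, 0.154, 0.367, -0.061]
contact_force: [-0.1, -0.3, -6.1]
opening: 0.403
finger_force: 80.6
time: 16.9
eef_pos: [0.6282, 0.0823, 0.2301]
tcp_rot: [0.836, 0.402, 0.336, -0.161]
contact_force: [0.6, 0.5, -5.1]
opening: 0.399
finger_force: 80.7
time: 17.07
eef_pos: [0.6295, 0.0821, 0.2305]
tcp_rot: [0.838, 0.398, 0.337, -0.16]
contact_force: [-0.5, 0.0, -5.1]
opening: 0.404
finger_force: 81.1
TCP frame xy [-0.0355 -0.0787] z 0.23053410325387064 q [-0.2696  0.0546  2.0028  0.8956  0.9468 -0.0831]
point az 50.76373883060397 down tilt 43.813796130151104 tool y [ 0.7751 -0.6319  0.0008]
```

```bash
python3 -m handwheel '[0,0,0,0,0,0.04,0,0,0,0,0,0.04,0,0,0,0,0,0.04,0,0,0,0,0,0.034,0,0,0,0.015,-0.007,0]'
python3 -m handwheel '[0,0,0,0,0,0,0,0,0,0,0,0]'; python3 pose.py; python3 - <<'E'
from fx import *
im,d,c=grab('side'); cv2.imwrite('pics/side2.png',cv2.resize(im[90:270,180:400],None,fx=3,fy=3))
E
```

```text
time: 17.48
eef_pos: [0.6301, 0.0833, 0.2322]
tcp_rot: [0.778, 0.495, 0.326, -0.205]
contact_force: [0.6, -0.8, -5.0]
opening: 0.404
finger_force: 81.1
time: 17.65
eef_pos: [0.6289, 0.0835, 0.2311]
tcp_rot: [0.779, 0.494, 0.326, -0.206]
contact_force: [0.6, 0.7, -5.6]
opening: 0.401
finger_force: 81.1
TCP frame xy [-0.0345 -0.0775] z 0.23108597368704328 q [-0.2954  0.1304  1.9283  0.8878  1.1366 -0.2728]
point az 64.72837198089368 down tilt 45.336564760590484 tool y [ 0.9047 -0.4261  0.0009]
```

View pics/side2.png

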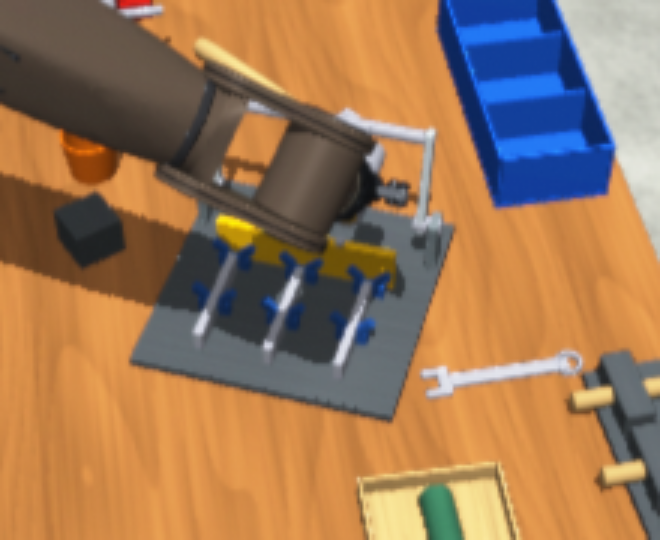

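The green barrel lies in the tray at about (440,512), the lanes below the arm are clear, and the held barrel is hidden behind the wrist. I'm lowering it into lane 1.

```bash
python3 -m handwheel '[0.018,0.006,-0.2,0,0,0,0,0,-0.2,0,0,0,0,0,-0.2,0,0,0,0,0,-0.2,0,0,0,0,0,-0.15,0,0,0]'
python3 -m handwheel '[0,0,-0.1,0,0,0,0,0,0,0,0,0,0,0,0,0,0,0]'; python3 pose.py
```

```text
time: 18.12
eef_pos: [0.6314, 0.0845, 0.087]
tcp_rot: [0.779, 0.495, 0.325, -0.206]
contact_force: [-1.4, -0.0, -5.6]
opening: 0.402
finger_force: 81.3
time: 18.37
eef_pos: [0.6321, 0.0845, 0.0741]
tcp_rot: [0.779, 0.494, 0.326, -0.207]
contact_force: [0.5, -0.5, -5.1]
opening: 0.404
finger_force: 81.2
TCP frame xy [-0.0322 -0.08  ] z 0.07410704902033306 q [-0.2925  0.3775  1.971   1.0267  0.9676 -0.5448]
point az 64.75937148580459 down tilt 45.43145520767247 tool y [ 0.9048 -0.4259  0.0006]
```

```bash
python3 -m handwheel '[0,0,-0.05,0,0,0,0,0,-0.03,0,0,0,0,0,-0.02,0,0,0,0,0,0,0,0,0]'; python3 -m handwheel '[0,0,-0.015,0,0,0,0,0,0,0,0,0]';python3 -m handwheel '[0,0,-0.015,0,0,0,0,0,0,0,0,0]'
```

```text
time: 18.7
eef_pos: [0.6325, 0.084, 0.0596]
tcp_rot: [0.778, 0.495, 0.327, -0.206]
contact_force: [-0.0, -0.8, -6.2]
opening: 0.405
finger_force: 81.2
time: 18.87
eef_pos: [0.6327, 0.084, 0.0574]
tcp_rot: [0.778, 0.495, 0.327, -0.206]
contact_force: [0.4, -0.6, -4.7]
opening: 0.403
finger_force: 81.2
time: 19.03
eef_pos: [0.6327, 0.0841, 0.0554]
tcp_rot: [0.778, 0.495, 0.327, -0.206]
contact_force: [0.1, 0.2, -3.5]
opening: 0.403
finger_force: 81.5
```

```bash
python3 -m handwheel '[0,0,-0.012,0,0,0,0,0,0,0,0,0]';python3 -m handwheel '[0,0,-0.012,0,0,0,0,0,0,0,0,0]'
```

```text
time: 19.2
eef_pos: [0.6327, 0.0845, 0.055]
tcp_rot: [0.777, 0.495, 0.328, -0.208]
contact_force: [-6.2, -1.1, 3.8]
opening: 0.403
finger_force: 82.5
time: 19.37
eef_pos: [0.6326, 0.0849, 0.0546]
tcp_rot: [0.777, 0.496, 0.328, -0.209]
contact_force: [-10.1, -1.9, 10.2]
opening: 0.403
finger_force: 83.5
```

```bash
python3 -m handwheel '[-0.012,0.006,0.008,0,0,0,0,0,0,0,0,0]';python3 -m handwheel '[0.006,0.012,0,0,0,0,0.006,0.012,0,0,0,0,0.006,0.012,0,0,0,0,0,0,0,0,0,0]';python3 -m handwheel '[0.006,0.012,0,0,0,0,0,0,0,0,0,0]';python3 -m handwheel '[0.006,0.012,0,0,0,0,0,0,0,0,0,0]'; python3 pose.py
```

```text
time: 19.53
eef_pos: [0.6319, 0.0848, 0.0543]
tcp_rot: [0.778, 0.494, 0.328, -0.205]
contact_force: [-1.3, -1.5, 2.4]
opening: 0.399
finger_force: 81.6
time: 19.87
eef_pos: [0.6344, 0.0899, 0.0542]
tcp_rot: [0.778, 0.494, 0.328, -0.206]
contact_force: [-5.0, -3.5, 4.6]
opening: 0.402
finger_force: 82.4
time: 20.03
eef_pos: [0.6353, 0.0917, 0.0542]
tcp_rot: [0.778, 0.494, 0.328, -0.206]
contact_force: [-4.4, -4.1, 5.2]
opening: 0.402
finger_force: 82.6
time: 20.2
eef_pos: [0.6361, 0.0934, 0.0542]
tcp_rot: [0.778, 0.494, 0.328, -0.206]
contact_force: [-5.0, -3.1, 5.1]
opening: 0.401
finger_force: 82.7
TCP frame xy [-0.0224 -0.0798] z 0.054201439713339294 q [-0.2756  0.4188  1.9638  1.0592  0.9395 -0.5771]
point az 64.58487437190446 down tilt 45.559647200038995 tool y [ 0.9045 -0.4264  0.0032]
```

```bash
for i in 1; do :; done; python3 -m handwheel '[0.004,0.009,0,0,0,0,0,0,0,0,0,0]';python3 -m handwheel '[0.004,0.009,0,0,0,0,0,0,0,0,0,0]';python3 -m handwheel '[0.004,0.009,0,0,0,0,0,0,0,0,0,0]'; python3 pose.py
```

```text
time: 20.37
eef_pos: [0.6367, 0.0946, 0.0542]
tcp_rot: [0.778, 0.494, 0.328, -0.206]
contact_force: [-6.0, -4.6, 5.6]
opening: 0.399
finger_force: 82.8
time: 20.53
eef_pos: [0.6372, 0.0956, 0.0541]
tcp_rot: [0.778, 0.494, 0.327, -0.206]
contact_force: [-8.2, -6.1, 6.9]
opening: 0.403
finger_force: 83.2
time: 20.7
eef_pos: [0.6372, 0.0957, 0.0541]
tcp_rot: [0.779, 0.495, 0.327, -0.206]
contact_force: [-14.2, -13.6, 10.5]
opening: 0.403
finger_force: 84.1
TCP frame xy [-0.0199 -0.0798] z 0.05413491704809337 q [-0.2705  0.42    1.9612  1.0579  0.936  -0.5722]
point az 64.60385717365213 down tilt 45.41270838653667 tool y [ 0.9048 -0.4259  0.0033]
```

```bash
python3 -m handwheel '[0.003,0.008,0,0,0,0,0,0,0,0,0,0]';python3 -m handwheel '[0.002,0.006,0,0,0,0,0,0,0,0,0,0]'; python3 pose.py
```

```text
time: 20.87
eef_pos: [0.6373, 0.0957, 0.0541]
tcp_rot: [0.779, 0.495, 0.326, -0.205]
contact_force: [-19.0, -19.8, 14.2]
opening: 0.404
finger_force: 84.9
time: 21.03
eef_pos: [0.6373, 0.0958, 0.0541]
tcp_rot: [0.779, 0.495, 0.326, -0.205]
contact_force: [-22.5, -23.6, 17.5]
opening: 0.405
finger_force: 85.3
TCP frame xy [-0.0198 -0.0798] z 0.054093637589472165 q [-0.2696  0.4196  1.9609  1.0553  0.9345 -0.57  ]
point az 64.59855469351237 down tilt 45.272835341875975 tool y [ 0.9049 -0.4257  0.0037]
```

```bash
python3 -m handwheel '[0,0,0,0,0,0,0,0,0,0,0,0,0,0,0,0,0,0,0,0,0,0,0,0]' 0.65; python3 -m handwheel '[-0.03,-0.064,0.07,0,0,0,-0.06,-0.128,0.14,0,0,0,-0.06,-0.128,0.14,0,0,0,-0.06,-0.128,0.14,0,0,0,-0.06,-0.128,0.2,0,0,0]'; python3 -m handwheel '[0,0,0.2,0,0,0,0,0,0.2,0,0,0,0,0,0.1,0,0,0,0,0,0,0,0,0]'; python3 pose.py; python3 - <<'E'
from fx import *
im,d,c=grab('side'); cv2.imwrite('pics/side3.png',cv2.resize(im[120:390,180:440],None,fx=2.2,fy=2.2))
im,d,c=grab('top'); cv2.imwrite('pics/top3.png',cv2.resize(im[130:300,130:430],None,fx=2.5,fy=2.5))
E
```

```text
time: 21.37
eef_pos: [0.6382, 0.1004, 0.053]
tcp_rot: [0.778, 0.495, 0.327, -0.206]
contact_force: [0.7, 0.1, -0.6]
opening: 0.645
finger_force: 0.0
time: 21.78
eef_pos: [0.5959, 0.0141, 0.1553]
tcp_rot: [0.779, 0.495, 0.326, -0.208]
contact_force: [-0.3, 0.4, 0.7]
opening: 0.651
finger_force: 0.0
time: 22.12
eef_pos: [0.5995, 0.0134, 0.236]
tcp_rot: [0.777, 0.496, 0.329, -0.203]
contact_force: [0.2, 0.6, 0.1]
opening: 0.651
finger_force: 0.0
TCP frame xy [-0.1105 -0.0808] z 0.23603399443947087 q [-0.4358  0.0861  1.968   0.8588  1.2298 -0.3652]
point az 64.22408876785367 down tilt 45.523760427141724 tool y [ 0.9051 -0.425   0.0111]
```

View pics/side3.png

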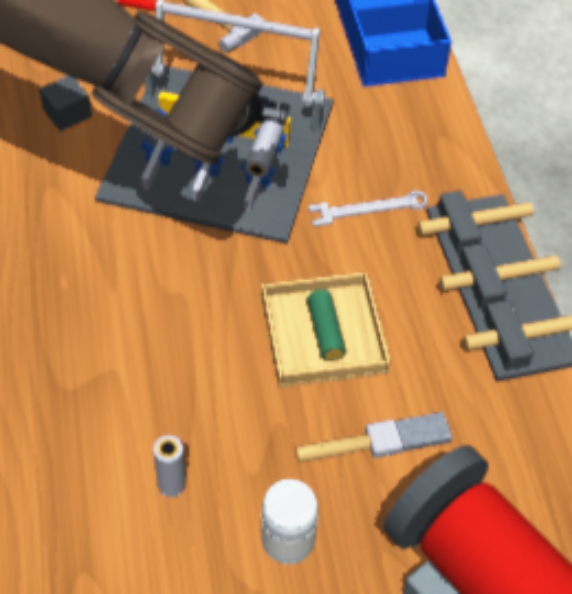

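Barrel 1 lies in lane 1 against the stop (crop (265,145)). The green barrel rests in the tray, and barrel 2 still stands at its old place, crop (170,465). Next is the pick pose over barrel 2.

```bash
python3 -m handwheel '[0,-0.11,0,0,0,-0.06,0,-0.11,0,0,0,-0.06,0,-0.11,0,0,0,-0.06,0,-0.11,0,0,0,-0.06,0,-0.11,0,0,0,-0.06]' 0.75
python3 -m handwheel '[0,-0.11,0,0,0,-0.06,0,-0.11,0,0,0,-0.06,0,-0.11,0,0,0,-0.06,0,-0.11,0,0,0,-0.06,0,-0.11,0,0,0,-0.06]'
python3 -m handwheel '[0,-0.11,0,0,0,-0.06,0,-0.11,0,0,0,-0.054,0,0,0,0,0,0,0,0,0,0,0,0]'
python3 pose.py
```

```text
time: 22.63
eef_pos: [0.5961, -0.0687, 0.2275]
tcp_rot: [0.874, 0.297, 0.364, -0.125]
contact_force: [0.4, -0.3, -0.5]
opening: 0.748
finger_force: 0.0
time: 23.05
eef_pos: [0.5961, -0.1511, 0.2273]
tcp_rot: [0.919, 0.085, 0.383, -0.036]
contact_force: [0.1, 0.1, 0.1]
opening: 0.75
finger_force: 0.0
time: 23.38
eef_pos: [0.5966, -0.1831, 0.2283]
tcp_rot: [0.923, 0.006, 0.385, -0.002]
contact_force: [-0.2, 0.2, 1.0]
opening: 0.751
finger_force: 0.0
TCP frame xy [-0.2894 -0.1622] z 0.22829254931699286 q [-0.62   -0.0746  2.1435  0.8826  0.5746  0.2986]
point az 0.7242593357013318 down tilt 45.23023054235911 tool y [ 0.0126 -0.9999 -0.0001]
```

```bash
python3 -m handwheel '[-0.079,-0.103,0,0,0.0715,0,-0.079,-0.103,0,0,0.0715,0,-0.079,-0.103,0,0,0.0715,0,-0.079,-0.103,0,0,0.0715,0,-0.079,-0.103,0,0,0.0715,0]'
python3 -m handwheel '[-0.079,-0.103,0,0,0.0715,0,-0.079,-0.103,0,0,0.0715,0,-0.079,-0.103,0,0,0.0715,0,-0.079,-0.103,0,0,0.0715,0,-0.079,-0.103,0,0,0.0715,0]'
python3 -m handwheel '[-0.079,-0.103,0,0,0.0715,0,-0.079,-0.103,0,0,0.0715,0,-0.079,-0.103,0,0,0.0715,0,-0.079,-0.103,0,0,0.0705,0,0,0,0,0,0,0]'
python3 -m handwheel '[0,0,0,0,0,-0.008,0,0,0,0,0,0]'
python3 pose.py;  python3 - <<'E'
from fx import *
for n in('top','side'):
  im,d,c=grab(n); P=cloud(c,d)
  b0=(.43,-.399)
  q=(np.hypot(P[...,0]-b0[0],P[...,1]-b0[1])<.06)&(P[...,2]>.06)&(P[...,2]<.11)
  if q.sum()>20: print(b0,q.sum(),P[q].min(0),P[q].max(0),(P[q].min(0)+P[q].max(0))/2)
E
```

```text
time: 23.8
eef_pos: [0.5388, -0.2594, 0.2307]
tcp_rot: [0.993, 0.006, 0.119, -0.004]
contact_force: [1.0, -0.2, 0.7]
opening: 0.75
finger_force: 0.0
time: 24.22
eef_pos: [0.48, -0.3367, 0.2307]
tcp_rot: [0.987, 0.005, -0.161, -0.005]
contact_force: [0.3, 0.0, 0.4]
opening: 0.751
finger_force: 0.0
time: 24.63
eef_pos: [0.432, -0.3988, 0.2264]
tcp_rot: [0.926, 0.004, -0.377, -0.008]
contact_force: [-0.1, 0.4, -0.9]
opening: 0.749
finger_force: 0.0
time: 24.8
eef_pos: [0.4333, -0.3977, 0.2307]
tcp_rot: [0.928, -0.002, -0.372, -0.008]
contact_force: [-0.2, 0.3, 0.5]
opening: 0.748
finger_force: 0.0
TCP frame xy [-0.5531 -0.1063] z 0.23065792269333704 q [-0.7373  0.4433  1.5303 -0.4788  1.7699  0.8908]
point az 178.56920694444136 down tilt 43.70769897259069 tool y [-0.0108 -0.9998 -0.0136]
(0.43, -0.399) 96 [ 0.4137 -0.4159  0.064 ] [ 0.4479 -0.3835  0.1064] [ 0.4308 -0.3997  0.0852]
(0.43, -0.399) 209 [ 0.4111 -0.4168  0.0601] [ 0.4461 -0.3803  0.1036] [ 0.4286 -0.3985  0.0818]
```

```bash
python3 -m handwheel '[-0.024,-0.009,-0.2,-0.009,0.0145,0,0,0,-0.2,0,0,0,0,0,-0.2,0,0,0,0,0,-0.2,0,0,0,0,0,0,0,0,0]'
python3 -m handwheel '[0,0,-0.13,0,0,0,0,0,-0.12,0,0,0,0,0,-0.1,0,0,0,0,0,-0.03,0,0,0,0,0,0,0,0,0]'; python3 -m handwheel '[0,0,0,0,0,0]'; python3 pose.py
```

```text
time: 25.32
eef_pos: [0.4272, -0.3967, 0.1058]
tcp_rot: [0.923, -0.004, -0.386, -0.004]
contact_force: [-2.6, 0.2, -1.7]
opening: 0.75
finger_force: 0.0
time: 25.73
eef_pos: [0.4293, -0.3994, 0.0541]
tcp_rot: [0.924, -0.005, -0.384, -0.001]
contact_force: [-0.8, -0.2, 0.9]
opening: 0.754
finger_force: 0.0
time: 25.82
eef_pos: [0.43, -0.4001, 0.0555]
tcp_rot: [0.924, -0.006, -0.383, -0.0]
contact_force: [-0.2, -0.1, -0.4]
opening: 0.751
finger_force: 0.0
TCP frame xy [-0.5568 -0.1043] z 0.05549419911262527 q [-0.7364  0.6623  1.5777 -0.4912  1.5456  1.0259]
point az 179.6265955339991 down tilt 45.008344431860834 tool y [-0.0105 -0.9999  0.004 ]
```

```bash
python3 -m handwheel '[0,0.004,-0.02,0,0,0,0,0,0,0,0,0]'
python3 -m handwheel '[0,0,0,0,0,0,0,0,0,0,0,0,0,0,0,0,0,0,0,0,0,0,0,0,0,0,0,0,0,0]' 0 80; python3 pose.py
python3 -m handwheel '[0,0,0.05,0,0,0,0,0,0.15,0,0,0,0,0,0.25,0,0,0,0,0,0.25,0,0,0,0,0,0.25,0,0,0]'
python3 -m handwheel '[0.062,0.18,0.08,0,-0.0715,0,0.062,0.18,0.08,0,-0.0715,0,0.062,0.18,0.08,0,-0.0715,0,0.062,0.18,0.04,0,-0.0715,0,0.062,0.18,0,0,-0.0715,0]'
python3 -m handwheel '[0.062,0.18,0,0,-0.0715,0,0.062,0.18,0,0,-0.0715,0,0.062,0.18,0,0,-0.0715,0,0.062,0.18,0,0,-0.0715,0,0.062,0.18,0,0,-0.0715,0]'
python3 -m handwheel '[0.062,0.18,0,0,-0.0715,0,0.062,0.18,0,0,-0.0715,0,0.062,0.18,0,0,-0.0715,0,0.062,0.18,0,0,-0.0715,0,0,0,0,0,0,0]'
python3 -m handwheel '[0,0,0,0,0,0]';python3 pose.py
```

```text
time: 25.98
eef_pos: [0.43, -0.3995, 0.0522]
tcp_rot: [0.924, -0.006, -0.382, -0.0]
contact_force: [-0.5, -0.4, -0.6]
opening: 0.75
finger_force: 0.0
time: 26.4
eef_pos: [0.4298, -0.3993, 0.052]
tcp_rot: [0.924, -0.006, -0.383, -0.0]
contact_force: [0.6, 0.7, 3.3]
opening: 0.404
finger_force: 79.3
TCP frame xy [-0.5561 -0.1039] z 0.05198891686131812 q [-0.7358  0.6669  1.5784 -0.4906  1.5418  1.0287]
point az 179.5755167583598 down tilt 45.03347724310808 tool y [-0.0109 -0.9999  0.0034]
time: 26.82
eef_pos: [0.4289, -0.3987, 0.1937]
tcp_rot: [0.924, -0.005, -0.383, -0.002]
contact_force: [0.6, -0.6, -3.1]
opening: 0.403
finger_force: 79.8
time: 27.23
eef_pos: [0.477, -0.2635, 0.2378]
tcp_rot: [0.994, -0.005, -0.108, -0.001]
contact_force: [-0.2, -0.1, -2.8]
opening: 0.405
finger_force: 79.8
time: 27.65
eef_pos: [0.5219, -0.1279, 0.2353]
tcp_rot: [0.986, -0.004, 0.169, -0.004]
contact_force: [0.8, 0.7, -3.7]
opening: 0.405
finger_force: 79.7
time: 28.07
eef_pos: [0.5555, -0.0163, 0.2297]
tcp_rot: [0.925, -0.001, 0.379, -0.007]
contact_force: [-0.7, 1.7, -5.2]
opening: 0.403
finger_force: 80.4
time: 28.15
eef_pos: [0.5573, -0.0191, 0.2324]
tcp_rot: [0.925, -0.002, 0.38, -0.006]
contact_force: [-0.4, -0.3, -2.4]
opening: 0.403
finger_force: 80.4
TCP frame xy [-0.1579 -0.0566] z 0.23241566331980712 q [-0.3111 -0.28    2.3054  0.5741  0.4246  0.821 ]
point az 0.7239783770024791 down tilt 44.68881009306076 tool y [ 0.0006 -0.9999 -0.0119]
```

```bash
python3 -m handwheel '[0,0.076,0,0,0,0.055,0,0.076,0,0,0,0.055,0,0.076,0,0,0,0.055,0,0.076,0,0,0,0.055,0,0.076,0,0,0,0.055]'
python3 -m handwheel '[0,0.076,0,0,0,0.055,0,0.076,0,0,0,0.055,0,0.076,0,0,0,0.055,0,0.076,0,0,0,0.055,0,0.076,0,0,0,0.055]'
python3 -m handwheel '[0,0.076,0,0,0,0.055,0,0.076,0,0,0,0.055,0,0,0,0,0,0.051,0,0,0,0,0,0,0,0,0,0,0,0]'
python3 pose.py
```

```text
time: 28.57
eef_pos: [0.5598, 0.0349, 0.236]
tcp_rot: [0.903, 0.196, 0.373, -0.086]
contact_force: [0.9, -0.1, -3.7]
opening: 0.397
finger_force: 80.4
time: 28.98
eef_pos: [0.5601, 0.0915, 0.2358]
tcp_rot: [0.84, 0.385, 0.345, -0.164]
contact_force: [0.7, 0.6, -3.2]
opening: 0.4
finger_force: 80.4
time: 29.4
eef_pos: [0.5606, 0.1141, 0.2357]
tcp_rot: [0.786, 0.486, 0.322, -0.205]
contact_force: [0.8, 0.1, -4.0]
opening: 0.401
finger_force: 80.5
TCP frame xy [-0.036  -0.0026] z 0.23565896548827717 q [-0.273  -0.0382  2.0924  0.885   1.1162 -0.2307]
point az 64.21581171705311 down tilt 44.93717644457676 tool y [ 0.896  -0.444  -0.0101]
```

```bash
python3 -m handwheel '[-0.008,0.026,-0.2,-0.003,-0.006,0.01,0,0,-0.2,0,0,0,0,0,-0.2,0,0,0,0,0,-0.2,0,0,0,0,0,-0.17,0,0,0]'
python3 -m handwheel '[0,0,-0.1,0,0,0,0,0,0,0,0,0,0,0,0,0,0,0]'; python3 pose.py
```

```text
time: 29.82
eef_pos: [0.558, 0.1187, 0.0884]
tcp_rot: [0.781, 0.494, 0.323, -0.204]
contact_force: [0.5, 0.0, -3.0]
opening: 0.402
finger_force: 80.7
time: 30.07
eef_pos: [0.5582, 0.119, 0.0748]
tcp_rot: [0.781, 0.493, 0.323, -0.205]
contact_force: [1.4, 0.7, -3.3]
opening: 0.399
finger_force: 80.5
TCP frame xy [-0.0326  0.0016] z 0.07483631438181901 q [-0.2652  0.2371  2.1551  1.0589  0.9244 -0.5709]
point az 64.70569625407886 down tilt 44.98306303636695 tool y [ 0.9034 -0.4288 -0.0017]
```

```bash
python3 -m handwheel '[0.008,-0.004,-0.06,0,0,0,0,0,-0.03,0,0,0,0,0,-0.02,0,0,0,0,0,0,0,0,0]'; python3 -m handwheel '[0,0,-0.015,0,0,0,0,0,0,0,0,0]';python3 -m handwheel '[0,0,-0.012,0,0,0,0,0,0,0,0,0]'; python3 pose.py
```

```text
time: 30.4
eef_pos: [0.5597, 0.1188, 0.0587]
tcp_rot: [0.78, 0.494, 0.323, -0.205]
contact_force: [0.4, 0.5, -3.3]
opening: 0.407
finger_force: 80.5
time: 30.57
eef_pos: [0.5598, 0.1188, 0.0565]
tcp_rot: [0.78, 0.494, 0.323, -0.205]
contact_force: [0.3, 0.3, -3.0]
opening: 0.402
finger_force: 80.5
time: 30.73
eef_pos: [0.5597, 0.1189, 0.0547]
tcp_rot: [0.78, 0.494, 0.323, -0.205]
contact_force: [0.9, -0.5, -3.2]
opening: 0.403
finger_force: 80.5
TCP frame xy [-0.0321  0.0002] z 0.05467080290524089 q [-0.265   0.2831  2.1504  1.0876  0.9053 -0.6195]
point az 64.72701873883278 down tilt 45.032770653815206 tool y [ 0.9042 -0.427  -0.0001]
```

```bash
python3 -m handwheel '[0,0,-0.01,0,0,0,0,0,0,0,0,0]';python3 -m handwheel '[0,0,-0.007,0,0,0,0,0,0,0,0,0]'
python3 -m handwheel '[0.006,0.012,0,0,0,0,0,0,0,0,0,0]';python3 -m handwheel '[0.006,0.012,0,0,0,0,0,0,0,0,0,0]'; python3 pose.py
```

```text
time: 30.9
eef_pos: [0.5599, 0.1191, 0.0544]
tcp_rot: [0.78, 0.494, 0.324, -0.206]
contact_force: [-4.9, 0.1, 4.0]
opening: 0.4
finger_force: 81.8
time: 31.07
eef_pos: [0.5599, 0.1192, 0.0543]
tcp_rot: [0.779, 0.495, 0.325, -0.207]
contact_force: [-9.8, -4.1, 10.9]
opening: 0.403
finger_force: 82.6
time: 31.23
eef_pos: [0.5608, 0.1212, 0.0543]
tcp_rot: [0.779, 0.494, 0.325, -0.207]
contact_force: [-7.2, -2.4, 9.0]
opening: 0.402
finger_force: 82.2
time: 31.4
eef_pos: [0.5617, 0.123, 0.0543]
tcp_rot: [0.779, 0.494, 0.325, -0.207]
contact_force: [-8.1, -2.3, 9.9]
opening: 0.403
finger_force: 82.2
TCP frame xy [-0.0275  0.0002] z 0.054276255388454174 q [-0.2572  0.2888  2.1458  1.0957  0.9044 -0.6201]
point az 64.87184466572674 down tilt 45.28753769899334 tool y [ 0.9048 -0.4258 -0.0012]
```

```bash
python3 -m handwheel '[-0.004,0.003,0.007,0,0,0,0,0,0,0,0,0]'; python3 -m handwheel '[0.006,0.012,0,0,0,0,0,0,0,0,0,0]';python3 -m handwheel '[0.006,0.012,0,0,0,0,0,0,0,0,0,0]';python3 -m handwheel '[0.004,0.009,0,0,0,0,0,0,0,0,0,0]';python3 -m handwheel '[0.004,0.009,0,0,0,0,0,0,0,0,0,0]'; python3 pose.py
```

```text
time: 31.57
eef_pos: [0.5615, 0.123, 0.0544]
tcp_rot: [0.78, 0.494, 0.324, -0.205]
contact_force: [-2.4, -1.0, 3.7]
opening: 0.405
finger_force: 81.0
time: 31.73
eef_pos: [0.5624, 0.1248, 0.0543]
tcp_rot: [0.78, 0.494, 0.324, -0.205]
contact_force: [-3.7, -2.0, 5.5]
opening: 0.403
finger_force: 81.8
time: 31.9
eef_pos: [0.5633, 0.1266, 0.0543]
tcp_rot: [0.78, 0.494, 0.324, -0.205]
contact_force: [-4.6, -2.1, 5.2]
opening: 0.401
finger_force: 81.9
time: 32.07
eef_pos: [0.5639, 0.1278, 0.0543]
tcp_rot: [0.78, 0.494, 0.324, -0.205]
contact_force: [-5.0, -3.7, 6.0]
opening: 0.403
finger_force: 81.9
time: 32.23
eef_pos: [0.5645, 0.1291, 0.0543]
tcp_rot: [0.78, 0.494, 0.324, -0.205]
contact_force: [-4.7, -4.1, 5.9]
opening: 0.4
finger_force: 81.9
TCP frame xy [-0.0208  0.0003] z 0.0542998114534195 q [-0.2425  0.2916  2.1406  1.1005  0.8935 -0.6109]
point az 64.68890158197279 down tilt 45.126620331479046 tool y [ 0.9041 -0.4273  0.0003]
```

```bash
python3 -m handwheel '[0.004,0.009,0,0,0,0,0,0,0,0,0,0]';python3 -m handwheel '[0.004,0.009,0,0,0,0,0,0,0,0,0,0]';python3 -m handwheel '[0.004,0.008,0,0,0,0,0,0,0,0,0,0]'; python3 pose.py
```

```text
time: 32.4
eef_pos: [0.5651, 0.1303, 0.0543]
tcp_rot: [0.78, 0.494, 0.324, -0.205]
contact_force: [-6.6, -4.5, 7.3]
opening: 0.404
finger_force: 81.9
time: 32.57
eef_pos: [0.5651, 0.1303, 0.0542]
tcp_rot: [0.78, 0.495, 0.323, -0.205]
contact_force: [-13.5, -13.0, 13.8]
opening: 0.402
finger_force: 83.5
time: 32.73
eef_pos: [0.5651, 0.1304, 0.0542]
tcp_rot: [0.78, 0.495, 0.323, -0.204]
contact_force: [-21.1, -21.6, 19.5]
opening: 0.4
finger_force: 84.7
TCP frame xy [-0.0193  0.0002] z 0.054173317957988694 q [-0.2383  0.2922  2.1383  1.097   0.8899 -0.6058]
point az 64.72469159720129 down tilt 44.90063844328115 tool y [ 0.9046 -0.4262  0.0008]
```

```bash
python3 -m handwheel '[0.002,0.004,0,0,0,0,0,0,0,0,0,0]'; python3 -m handwheel '[0,0,0,0,0,0,0,0,0,0,0,0,0,0,0,0,0,0,0,0,0,0,0,0]' 0.65; python3 -m handwheel '[-0.03,-0.064,0.07,0,0,0,-0.06,-0.128,0.14,0,0,0,-0.06,-0.128,0.14,0,0,0,-0.06,-0.128,0.14,0,0,0,-0.06,-0.128,0.2,0,0,0]'; python3 -m handwheel '[0.1,-0.1,0.2,0,0,0,0.1,-0.15,0.2,0,0,0,0.1,-0.15,0.2,0,0,0,0.1,-0.15,0.1,0,0,0,0,0,0,0,0,0]'; python3 -m handwheel '[0,0,0,-0.065,0.031,0,0,0,0,-0.065,0.031,0,0,0,0,-0.065,0.031,0,0,0,0,-0.065,0.031,0,0,0,0,-0.065,0.031,0]';python3 -m handwheel '[0,0,0,-0.065,0.031,0,0,0,0,-0.065,0.031,0,0,0,0,0,0,0]'; python3 pose.py; python3 - <<'E'
from fx import *
ims=[]
for n,(x0,y0,x1,y1) in(('top',(140,140,290,290)),('side',(200,120,350,270))):
    im,d,c=grab(n); ims.append(cv2.resize(im[y0:y1,x0:x1],(400,400),interpolation=cv2.INTER_CUBIC)); P=cloud(c,d);X=fr(P);h=cv2.cvtColor(im,cv2.COLOR_BGR2HSV)
    for L in(-.08,0):
        q=(abs(X[...,1]-L)<.012)&(P[...,2]>.063)&(P[...,2]<.08)&(X[...,0]<.05)&(X[...,0]>-.1)&(h[...,1]<130)
        if q.sum()>10: print(n,L,q.sum(),np.percentile(X[q][:,0],[1,99]),np.median(X[q][:,1]),np.percentile(P[q][:,2],95))
cv2.imwrite('pics/c4.png',np.hstack(ims))
E
```

```text
time: 32.9
eef_pos: [0.5651, 0.1305, 0.0542]
tcp_rot: [0.78, 0.495, 0.322, -0.204]
contact_force: [-24.6, -25.7, 22.4]
opening: 0.403
finger_force: 85.2
time: 33.23
eef_pos: [0.5663, 0.134, 0.0532]
tcp_rot: [0.78, 0.495, 0.324, -0.205]
contact_force: [-0.2, 0.5, 0.1]
opening: 0.649
finger_force: 0.0
time: 33.65
eef_pos: [0.5239, 0.0475, 0.1558]
tcp_rot: [0.781, 0.494, 0.322, -0.207]
contact_force: [0.9, -0.4, -0.6]
opening: 0.644
finger_force: 0.0
time: 34.07
eef_pos: [0.5899, -0.0392, 0.2675]
tcp_rot: [0.78, 0.495, 0.327, -0.2]
contact_force: [-0.4, -0.6, 0.6]
opening: 0.652
finger_force: 0.0
time: 34.48
eef_pos: [0.5852, -0.0346, 0.2613]
tcp_rot: [0.84, 0.532, 0.09, -0.058]
contact_force: [-0.4, 0.6, 0.2]
opening: 0.648
finger_force: 0.0
time: 34.73
eef_pos: [0.5858, -0.0319, 0.261]
tcp_rot: [0.844, 0.537, -0.004, 0.0]
contact_force: [1.2, -0.0, -0.0]
opening: 0.648
finger_force: 0.0
TCP frame xy [-0.1572 -0.0878] z 0.26099068434606 q [-0.2247  0.0883  1.7851 -0.0067  1.2735  0.2144]
point az -142.6961742456132 down tilt 0.4759724448779363 tool y [ 0.9059 -0.4234 -0.0039]
top -0.08 208 [-0.0535  0.0299] -0.07877508674046968 0.07781923900032825
top 0 256 [-0.0643  0.0305] 0.0006059407057006239 0.07678902173223645
side -0.08 127 [-0.0671  0.0306] -0.08315464296543312 0.07739865165511255
side 0 112 [-0.068   0.0299] -0.0015020859605937619 0.07622179103069439
```

View pics/c4.png

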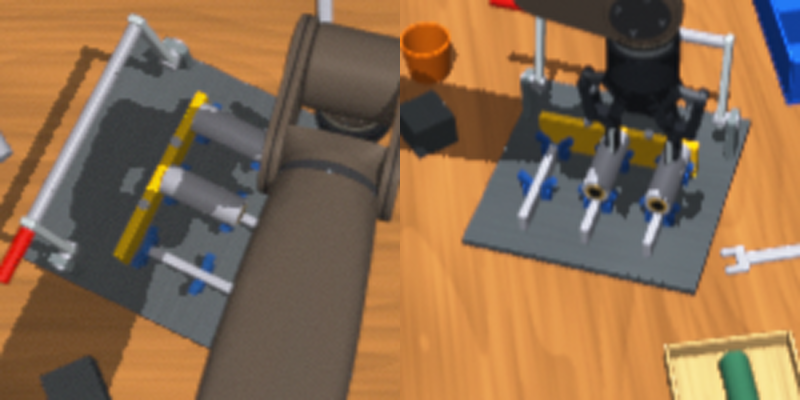

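Both barrels lie in lanes 1 and 2, with their fronts at the stop face (x = 0.030) and their rears at -0.067. The clamp is still back and lane 3 is empty. Now I'll close the clamp.

```bash
python3 -m handwheel '[-0.055,0.18,0.04,0,0,0.076,-0.055,0.18,0.04,0,0,0.076,-0.055,0.18,0.04,0,0,0.076,-0.055,0.18,0.04,0,0,0.076,-0.055,0.18,0.04,0,0,0.076]' 0.7 40
python3 -m handwheel '[-0.055,0.18,0.04,0,0,0.076,-0.055,0.18,0,0,0,0.076,-0.055,0.18,0,0,0,0.076,-0.055,0.18,0,0,0,0.076,-0.055,0.18,0,0,0,0.076]'
python3 -m handwheel '[-0.055,0.18,0,0,0,0.076,-0.055,0.18,0,0,0,0.076,-0.055,0.18,0,0,0,0.076,0,0,0,0,0,0,0,0,0,0,0,0]'; python3 pose.py; python3 - <<'E'
from fx import *
for n in('top','side'):
    im,d,c=grab(n); P=cloud(c,d); X=fr(P); q=(masks(im)['red']>0)&(abs(X[...,0])<.3)&(abs(X[...,1]-.16)<.06)&(P[...,2]>.12)&(P[...,2]<.22)
    if q.sum(): print(n,q.sum(),np.percentile(X[q],[2,50,98],axis=0),np.percentile(P[q][:,2],[5,50,95]))
print(wd(.11,.158))
E
```

```text
time: 35.25
eef_pos: [0.5432, 0.1002, 0.291]
tcp_rot: [0.649, 0.761, -0.002, 0.0]
contact_force: [0.1, -0.5, -0.0]
opening: 0.701
finger_force: 0.0
time: 35.67
eef_pos: [0.5021, 0.2352, 0.2969]
tcp_rot: [0.396, 0.918, -0.002, 0.001]
contact_force: [0.5, 0.7, -0.1]
opening: 0.702
finger_force: 0.0
time: 36.08
eef_pos: [0.4776, 0.316, 0.2968]
tcp_rot: [0.228, 0.974, -0.002, 0.002]
contact_force: [-0.4, -1.0, -0.4]
opening: 0.699
finger_force: 0.0
TCP frame xy [0.111  0.1587] z 0.2967818016879721 q [ 0.4093  0.0285  1.7822 -0.005   1.3306 -0.6994]
point az -62.653574900947525 down tilt 0.27951108404650465 tool y [ 0.4447  0.8957 -0.0029]
top 16 [[0.1042 0.1284]
 [0.1109 0.1321]
 [0.1172 0.1369]] [0.1793 0.1837 0.1895]
side 87 [[0.0994 0.1337]
 [0.1102 0.1604]
 [0.1199 0.1906]] [0.1716 0.1794 0.1864]
[0.4778 0.3148]
```

```bash
python3 -m handwheel '[0,0,-0.2,0,0,0,0,0,-0.2,0,0,0,0,0,-0.2,0,0,0,0,0,-0.13,0,0,0,0,0,-0.06,0,0,0]'; python3 -m handwheel '[0,0,0,0,0,0,0,0,0,0,0,0]'
python3 -m handwheel '[0,0,0,0,0,0,0,0,0,0,0,0,0,0,0,0,0,0,0,0,0,0,0,0,0,0,0,0,0,0]' 0 40; python3 pose.py
python3 - <<'E'
import numpy as np
p=lambda a:110*np.array([-np.cos(a)*.4274,-np.cos(a)*.9041,np.sin(a)])/150
A=np.linspace(1.8,.12,16)
print([list(np.round(p(b)-p(a),3)) for a,b in zip(A,A[1:])])
E
```

```text
time: 36.6
eef_pos: [0.4769, 0.3134, 0.1751]
tcp_rot: [0.23, 0.973, -0.004, -0.0]
contact_force: [0.5, -0.4, 0.1]
opening: 0.701
finger_force: 0.0
time: 36.77
eef_pos: [0.479, 0.3151, 0.1797]
tcp_rot: [0.229, 0.973, -0.002, 0.003]
contact_force: [0.3, 0.9, -0.2]
opening: 0.701
finger_force: 0.0
time: 37.18
eef_pos: [0.4793, 0.3166, 0.1811]
tcp_rot: [0.228, 0.974, -0.001, 0.004]
contact_force: [1.0, 1.6, 3.9]
opening: 0.197
finger_force: 39.0
TCP frame xy [0.1123 0.1574] z 0.18110153500471918 q [ 0.4096  0.1315  1.8903 -0.0067  1.1139 -0.6977]
point az -22.206985282190107 down tilt 0.4833318569576348 tool y [0.4445 0.8958 0.0006]
[[np.float64(-0.035), np.float64(-0.073), np.float64(0.014)], [np.float64(-0.035), np.float64(-0.074), np.float64(0.005)], [np.float64(-0.035), np.float64(-0.074), np.float64(-0.004)], [np.float64(-0.035), np.float64(-0.073), np.float64(-0.013)], [np.float64(-0.034), np.float64(-0.071), np.float64(-0.022)], [np.float64(-0.032), np.float64(-0.069), np.float64(-0.031)], [np.float64(-0.031), np.float64(-0.065), np.float64(-0.039)], [np.float64(-0.029), np.float64(-0.061), np.float64(-0.047)], [np.float64(-0.026), np.float64(-0.056), np.float64(-0.054)], [np.float64(-0.024), np.float64(-0.05), np.float64(-0.061)], [np.float64(-0.02), np.float64(-0.043), np.float64(-0.067)], [np.float64(-0.017), np.float64(-0.036), np.float64(-0.072)], [np.float64(-0.014), np.float64(-0.029), np.float64(-0.076)], [np.float64(-0.01), np.float64(-0.021), np.float64(-0.079)], [np.float64(-0.006), np.float64(-0.013), np.float64(-0.081)]]
```

```bash
python3 -m handwheel '[-0.035,-0.073,0.014,0,0,0,-0.035,-0.074,0.005,0,0,0,-0.035,-0.074,-0.004,0,0,0,-0.035,-0.073,-0.013,0,0,0,0,0,0,0,0,0]'; python3 -m handwheel '[-0.034,-0.071,-0.022,0,0,0,-0.032,-0.069,-0.031,0,0,0,0,0,0,0,0,0]';python3 pose.py
```

```text
time: 37.6
eef_pos: [0.4577, 0.2708, 0.1815]
tcp_rot: [0.228, 0.974, -0.002, 0.004]
contact_force: [-0.9, -1.3, 6.7]
opening: 0.192
finger_force: 41.4
time: 37.85
eef_pos: [0.447, 0.2486, 0.1712]
tcp_rot: [0.228, 0.974, -0.004, 0.003]
contact_force: [1.3, -3.9, 3.2]
opening: 0.193
finger_force: 42.0
TCP frame xy [0.037  0.1575] z 0.1711784255220396 q [ 0.3135  0.0063  2.0429 -0.0113  1.091  -0.7918]
point az -63.69311923337849 down tilt 0.5827775714918446 tool y [ 0.4441  0.8959 -0.0062]
```

Forces are low, so I'll continue along the arc.

```bash
python3 -m handwheel '[-0.031,-0.065,-0.039,0,0,0,-0.029,-0.061,-0.047,0,0,0,-0.026,-0.056,-0.054,0,0,0,0,0,0,0,0,0]'; python3 -m handwheel '[-0.024,-0.05,-0.061,0,0,0,-0.02,-0.043,-0.067,0,0,0,-0.017,-0.036,-0.072,0,0,0,0,0,0,0,0,0]';python3 pose.py
```

```text
time: 38.18
eef_pos: [0.4337, 0.2207, 0.1479]
tcp_rot: [0.229, 0.974, -0.004, 0.003]
contact_force: [5.5, -4.5, -0.3]
opening: 0.195
finger_force: 40.4
time: 38.52
eef_pos: [0.425, 0.2025, 0.1172]
tcp_rot: [0.229, 0.973, -0.002, 0.004]
contact_force: [8.8, 0.4, -5.3]
opening: 0.192
finger_force: 39.7
TCP frame xy [-0.0141  0.1577] z 0.1172399678119845 q [ 0.2322 -0.0113  2.1723 -0.0087  0.9761 -0.8717]
point az -44.96845605660674 down tilt 0.48763258234749096 tool y [ 0.4457  0.8952 -0.0027]
```

```bash
python3 -m handwheel '[-0.014,-0.029,-0.076,0,0,0,-0.01,-0.021,-0.079,0,0,0,0,0,0,0,0,0]'; python3 -m handwheel '[-0.003,-0.007,-0.04,0,0,0,-0.003,-0.006,-0.03,0,0,0,0,0,0,0,0,0]';python3 pose.py
```

```text
time: 38.77
eef_pos: [0.4221, 0.1965, 0.0944]
tcp_rot: [0.229, 0.973, -0.0, 0.004]
contact_force: [10.2, 5.4, -6.1]
opening: 0.188
finger_force: 39.5
time: 39.02
eef_pos: [0.4221, 0.1963, 0.0913]
tcp_rot: [0.229, 0.973, -0.0, 0.002]
contact_force: [-8.3, 6.1, 30.4]
opening: 0.191
finger_force: 43.5
TCP frame xy [-0.0209  0.1577] z 0.09127785373826769 q [ 0.2179  0.0217  2.1963 -0.0026  0.9208 -0.8895]
point az -24.211282138830143 down tilt 0.1980080484746964 tool y [0.4456 0.8952 0.0001]
```

```bash
python3 -m handwheel '[0,0,0.02,0,0,0,0,0,0,0,0,0]'; python3 -m handwheel '[0,0,0,0,0,0,0,0,0,0,0,0,0,0,0,0,0,0,0,0,0,0,0,0]' 0.6; python3 -m handwheel '[0,0,0.1,0,0,0,0,0,0.2,0,0,0,0,0,0.25,0,0,0,0,0,0.25,0,0,0,0,0,0.25,0,0,0]'; python3 -m handwheel '[-0.06,0.25,0,0,0,0,-0.06,0.25,0,0,0,0,-0.06,0.25,0,0,0,0,-0.06,0.25,0,0,0,0,-0.06,0.25,0,0,0,0]'; python3 -m handwheel '[-0.06,0.25,0,0,0,0,-0.06,0.25,0,0,0,0,-0.06,0.25,0,0,0,0,-0.06,0.25,0,0,0,0,0,0,0,0,0,0]';python3 - <<'E'
from fx import *
ims=[]
for n,(x0,y0,x1,y1) in(('top',(140,140,290,290)),('side',(200,120,350,270))):
    im,d,c=grab(n,n+'5'); ims.append(cv2.resize(im[y0:y1,x0:x1],(400,400),interpolation=cv2.INTER_CUBIC)); P=cloud(c,d);X=fr(P);h=cv2.cvtColor(im,cv2.COLOR_BGR2HSV)
    q=(masks(im)['red']>0)&(abs(X[...,0])<.2)&(abs(X[...,1]-.16)<.05)&(P[...,2]>.05); print(n,'red',q.sum(),np.median(X[q],0),np.percentile(P[q][:,2],[50,95]))
    for L in(-.08,0):
        q=(abs(X[...,1]-L)<.012)&(P[...,2]>.063)&(P[...,2]<.08)&(X[...,0]<.05)&(X[...,0]>-.1)&(h[...,1]<130)
        if q.sum()>10: print(n,L,q.sum(),np.percentile(X[q][:,0],[1,99]),np.median(X[q][:,1]))
cv2.imwrite('pics/c5.png',np.hstack(ims))
E
```

```text
time: 39.18
eef_pos: [0.422, 0.1963, 0.0916]
tcp_rot: [0.229, 0.973, 0.001, 0.004]
contact_force: [0.6, 7.8, 12.3]
opening: 0.191
finger_force: 41.7
time: 39.52
eef_pos: [0.4187, 0.1939, 0.0879]
tcp_rot: [0.229, 0.973, -0.003, 0.0]
contact_force: [-0.0, 0.3, 0.8]
opening: 0.599
finger_force: 0.0
time: 39.93
eef_pos: [0.4195, 0.194, 0.2474]
tcp_rot: [0.229, 0.973, -0.003, 0.001]
contact_force: [0.4, 0.1, 0.2]
opening: 0.599
finger_force: 0.0
time: 40.35
eef_pos: [0.3746, 0.383, 0.2461]
tcp_rot: [0.229, 0.973, -0.003, 0.002]
contact_force: [1.2, -0.7, -0.0]
opening: 0.6
finger_force: 0.0
time: 40.77
eef_pos: [0.3372, 0.5362, 0.2449]
tcp_rot: [0.227, 0.974, -0.003, 0.001]
contact_force: [-0.5, -1.5, -0.1]
opening: 0.599
finger_force: 0.0
top red 101 [-0.0235  0.1558] [0.089  0.0936]
top -0.08 202 [-0.0647  0.0301] -0.07935778602410604
top 0 210 [-0.0651  0.0298] 0.00019503233093259517
side red 74 [-0.0256  0.1587] [0.0859 0.0928]
side -0.08 134 [-0.0646  0.0324] -0.08054432687994481
side 0 131 [-0.0657  0.0314] -8.953284762678955e-05
```

View pics/c5.png

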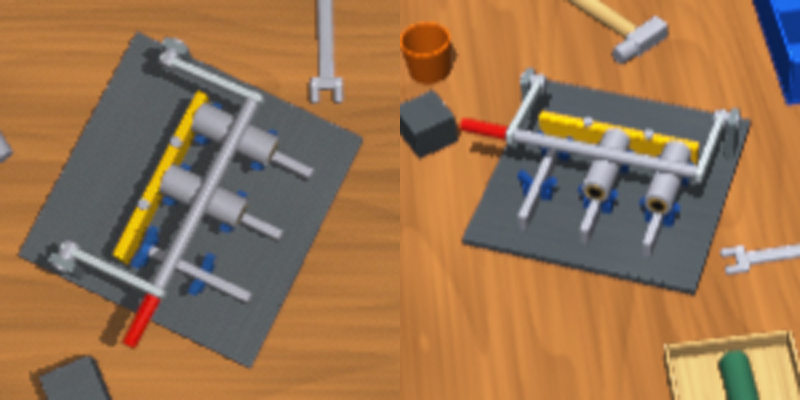

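View pics/top5.png

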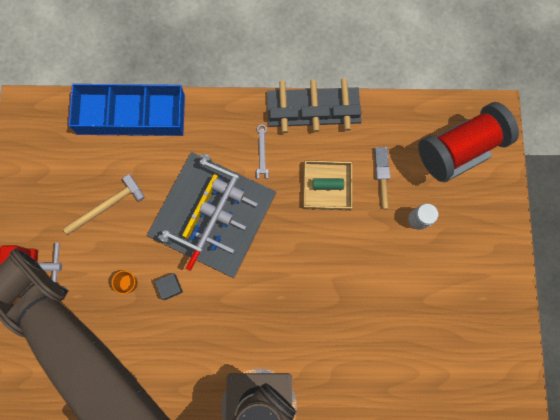

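The bar is down on both barrels, which are tight against the stop. The green barrel is in the tray at (328,184), the bystanders are unmoved, and the robot is clear of everything.

```bash
python3 -c "
from plant import ctrl; print(ctrl.sign_off())"
```

```text
the job is handed in; nothing more can be done
None
```

The job is handed in. The green barrel is in the tray, both steel barrels found on the bench are hard against the stop in lanes 1 and 2, the clamp bar is down on them, and the other tools were not moved.

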